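# Refill the battery rack from the little drawer, oldest cells first

### The job

Refill the gravity-feed battery rack on the desk so that the older cells, those in the miniature drawer, come out before the new ones in the cardboard tray: load the drawer's cells first, one by one at the upper end of the rack, then the tray's, and see that each rolls down into line. The glass tumbler stands where the drawer opens, so before you touch the drawer move the tumbler and leave it standing upright on the middle of the cork coaster. When all the cells are loaded push the little drawer fully shut, and leave everything else as it is: the USB stick and the coin-shaped drive stay in the drawer, the other desk things where they lie.

Things in the scene. Friction and masses are not known exactly. Their poses are not given: they have to be found in the camera images.
- drawer (a joint): miniature oak drawer, how far it is pulled out of its divider unit, in m: 0 shut, 0.135 fully out. It starts shut or up to 6 mm ajar, slides with about 1.2 N of friction and stays where it is left
- drawer_handle (a point): middle of the drawer's brass bar handle: bar 11 mm thick, 90 mm long along the point's y, 47 mm above the desk, 35 mm in front of the front board (29 mm free behind the bar). The drawer opens along this point's -x. Front board: 222 mm wide, 14 mm thick, top 71 mm above the desk. The oak unit over and behind it: 238 mm wide, 200 mm deep, 78 mm high, fixed
- drawer_floor (a point): point on the drawer's inner floor (16 mm above the desk), 45 mm behind the front board's inside, axes as the handle's, moves with it. Inside: 188 mm wide (y), x from -45 to 119 mm, sides 37 mm high. Older cells lie here along x at y near -53, 0, 53 mm (2 or 3 of them), between slats 5 mm high at y = -26 and 26 and x = 41 mm. Open the drawer 0.12 m or more to clear the cells
- old1_mid (a point): centre of an older cell: a C-size battery, black with a broad brass band, cylinder 26 mm in diameter and 50 mm long along the point's x (with its small metal stud), 65 g, starts lying in the drawer. May be absent. Either end may point either way in the rack
- old2_mid (a point): centre of an older cell: a C-size battery, black with a broad brass band, cylinder 26 mm in diameter and 50 mm long along the point's x (with its small metal stud), 65 g, starts lying in the drawer. May be absent. Either end may point either way in the rack
- old3_mid (a point): centre of an older cell: a C-size battery, black with a broad brass band, cylinder 26 mm in diameter and 50 mm long along the point's x (with its small metal stud), 65 g, starts lying in the drawer. May be absent. Either end may point either way in the rack
- new1_mid (a point): centre of a new cell, alike in every way to the older ones (26 mm in diameter, 50 mm long along the point's x) but starting in the cardboard tray. May be absent
- new2_mid (a point): centre of a new cell, alike in every way to the older ones (26 mm in diameter, 50 mm long along the point's x) but starting in the cardboard tray. May be absent
- new3_mid (a point): centre of a new cell, alike in every way to the older ones (26 mm in diameter, 50 mm long along the point's x) but starting in the cardboard tray. May be absent
- tray: cardboard tray, fixed, 194 mm (x) by 78 mm (y), 11 mm high, walls 3 mm, inner floor 3 mm above the desk; origin under its middle. Two or three new cells lie in it across, along its y, at x near -55, 0 or 55 mm, between ribs 7 mm high at x = -27 and 27 mm
- rack_feed (a point): fixed battery rack: smooth wooden channel sloping down 20 degrees. The point: on its floor, mid-width, at the front stop, 16 mm above the desk; x runs up the slope, y across, z square to the floor. Channel 250 mm long, 54 mm wide; side and end walls 36 high, stop 18 high; lips overhang the sides from x = 36 to 161 mm, 30 mm off the floor, 34 mm apart. First cell rests at x = 13, each next 26 behind
- rack_load (a point): floor point in the middle of the rack's open loading deck, 205 mm up the slope from the stop, 86 mm above the desk, axes as rack_feed. The deck runs 44 mm either way and is 68 mm wide; from there the side walls close in to the channel. A cell set down here across the channel and let go rolls by itself under the lips to the stop or the last cell
- tumbler_mid (a point): centre of the frosted glass tumbler, half-way up on its axis: 75 mm high, 63 mm across at the rim and 58 mm at the foot, walls 4 mm, heavy foot, about 0.18 kg, z along its axis; starts upright on the desk in the drawer's way
- coaster: round cork coaster, fixed, 94 mm across and 4 mm thick; origin at the middle of its underside
- usb: orange plastic USB stick, 60 by 18 by 9 mm, in the drawer; leave it there
- coin: bronze coin-shaped drive, 30 mm across, 6 mm thick, in the drawer; leave it there
- reader: black card reader, 68 by 46 by 13 mm, lying on top of the drawer's unit; leave it
- stapler: stapler, 130 by 34 by 50 mm, on the desk; leave it
- mouse: grey mouse, 98 by 58 by 32 mm, origin at its underside; leave it
- tape: roll of clear tape lying flat, 64 mm across, 19 mm high; leave it
- penpot: blue pen pot, 76 mm across, 95 mm high with pens to 190 mm; leave it
Mind the look-alikes: they are no part of the job. Of the things that look like the part that bears tumbler_mid, take the one that is farthest to the robot's left at the start. Leave any turquoise look-alike of the part that bears new2_mid alone.

How it is judged:
On the way, in this order (a step that is already met when the one before it is completed fails the run):
1. the tumbler stands upright on the coaster, let go, while the drawer is still shut (horizontal distance between tumbler_mid and coaster below 0.018 m and angle between tumbler_mid's own z axis and vertical below 0.1 rad and height (world z) of tumbler_mid below 0.048 m and value of joint drawer below 0.03 m and contact force between the fingers and tumbler below 0.1 N), for 0.3 s.
2. the cells from the drawer lie in the rack's channel ahead of any new one (x of old1_mid in the frame of rack_feed between 0.005 and 0.078 m and y of old1_mid in the frame of rack_feed between -0.012 and 0.012 m and z of old1_mid in the frame of rack_feed between 0.007 and 0.019 m and angle between the x axis of each of old1_mid, old2_mid, old3_mid and the y axis of rack_feed, either way round below 0.3 rad and linear speed of each of old1, old2, old3 below 0.02 m/s and x of old2_mid in the frame of rack_feed between 0.005 and 0.078 m and y of old2_mid in the frame of rack_feed between -0.012 and 0.012 m and z of old2_mid in the frame of rack_feed between 0.007 and 0.019 m and x of old3_mid in the frame of rack_feed between 0.005 and 0.078 m and y of old3_mid in the frame of rack_feed between -0.012 and 0.012 m and z of old3_mid in the frame of rack_feed between 0.007 and 0.019 m), for 0.3 s.
At the end, for the whole second after the job is handed in: All cells lie across the channel (0.3 rad), on its floor within 12 mm of the middle, at rest; drawer cells centred under 78 mm from the stop, tray cells 52 to 154 mm. Tumbler upright on the coaster, within 18 mm. Drawer shut to 6 mm, USB stick and coin drive in it (all of step 2 and horizontal distance between tumbler_mid and coaster below 0.018 m and angle between tumbler_mid's own z axis and vertical below 0.1 rad and height (world z) of tumbler_mid below 0.048 m and x of new1_mid in the frame of rack_feed between 0.052 and 0.154 m and y of new1_mid in the frame of rack_feed between -0.012 and 0.012 m and z of new1_mid in the frame of rack_feed between 0.007 and 0.019 m and angle between the x axis of each of new1_mid, new2_mid, new3_mid and the y axis of rack_feed, either way round below 0.3 rad and linear speed of each of new1, new2, new3 below 0.02 m/s and x of new2_mid in the frame of rack_feed between 0.052 and 0.154 m and y of new2_mid in the frame of rack_feed between -0.012 and 0.012 m and z of new2_mid in the frame of rack_feed between 0.007 and 0.019 m and x of new3_mid in the frame of rack_feed between 0.052 and 0.154 m and y of new3_mid in the frame of rack_feed between -0.012 and 0.012 m and z of new3_mid in the frame of rack_feed between 0.007 and 0.019 m and x of usb in the frame of drawer_floor between -0.05 and 0.125 m and y of usb in the frame of drawer_floor between -0.1 and 0.1 m and z of each of usb, coin in the frame of drawer_floor below 0.04 m and x of coin in the frame of drawer_floor between -0.05 and 0.125 m and y of coin in the frame of drawer_floor between -0.1 and 0.1 m and value of joint drawer below 0.006 m); the robot touches nothing.
It fails at once if the card reader was moved more than 30 mm (distance of reader from where it was at the start of the episode above 0.03 m).
It fails at once if the stapler was moved more than 30 mm (distance of stapler from where it was at the start of the episode above 0.03 m).
It fails at once if the mouse was moved more than 30 mm (distance of mouse from where it was at the start of the episode above 0.03 m).
It fails at once if the roll of tape was moved more than 30 mm (distance of tape from where it was at the start of the episode above 0.03 m).
It fails at once if the pen pot was moved more than 30 mm (distance of penpot from where it was at the start of the episode above 0.03 m).
Of old1, old2, old3 only 2 to 3 are there at a start; the rules pass over those that are not, and their reading is None.
Of new1, new2, new3 only 2 to 3 are there at a start; the rules pass over those that are not, and their reading is None.
At some moment in a run one of tumbler, new1, new2, new3 may be knocked a few centimetres aside while the robot is not near it.
Once in a run the grip may slacken for a moment while it holds something.
It also fails if it takes over 210 s, if anything falls off the work surface, if the arm or the gripper's body presses on something with over 40 N, if the wrist force passes 120 N, or if a joint passes its speed limit or range.

### The arm

A 7-joint arm with a two-finger parallel gripper is mounted at the origin on the work surface. World frame = base frame: x ahead of the robot, y to its left, z up, the work surface at z = 0. Lengths are in m, angles in rad, forces in N, time in s.
With the tool pointing down it reaches from about 0.375 to 0.925 m from the base axis. Payload 3.1 kg.
Tool frame: the origin (TCP) lies midway between the tips of the shut fingers; the grasp point (between the pads) lies 19 mm behind it (grip_point_offset is the distance from the TCP to the grasp point, in m); z points along the fingers, y is the line along which they close (so a half turn about z gives the same grasp; the last joint's range is limited). The gripper opens to 85 mm and grips with 20 to 120 N. Pads are 22 mm wide; open, the fingers measure 114 mm over their backs; the gripper's body (76 mm by 85 mm) begins 54 mm behind the grasp point. The pads swing forward as they close: fully open they stand 13 mm farther back than shut.
Start: joints at [1.212, 0.383, 0.044, 1.598, -0.018, 1.161, -0.05], TCP at [0.168, -0.628, 0.231] pointing down, gripper open.
Joint ranges: [-2.61, 2.61], [-0.41, 2.15], [-1.48, 1.57], [0, 2.5], [-1.57, 4.71], [0.05, 1.97], [-2.85, 2.85]. Speed limits (rad/s): [2.79, 2.79, 3.14, 3.14, 3.14, 3.14, 3.14].

### API

Orientations are given as a unit quaternion [x, y, z, w].
In Python, from bench import * gives the robot as it stands. The module is installed in compiled form; this text tells all that it offers.
- The arm moves only by the tool apply_moves, never from a script. Its argument "deltas" is a list of rows, each a list of 6 numbers: the shift along the tool's x, y, z in m, then the turn, a rotation vector about the tool's x, y, z in rad. A call has exactly 5 rows; each row is the pose to reach, as a shift and turn from the pose commanded when the call began, along the tool's axes at that moment; what a row does not reach only later rows make up. A row lasts 1/12 s, in which the tool goes at most 41.7 mm and 7.16 degrees, less where a joint would pass 70% of its speed; a pose out of reach is approached as far as the arm can. A call with a gripper value outside its range is refused whole. "fingers" is the opening, from 0 (shut) to 1 (fully open), set as the call begins (left out, the last holds). The fingers move at their own pace and stop on an object; "squeeze" is the grip in N (left out, the last holds). Time passes only in rows, so rows that repeat a pose let the fingers close, or fill a call up. It gives the time, the measured TCP pose, the force, the opening and the grip force at its end, in the units of the state.
- get_state(): the state, without advancing time (a new reading comes with each control period).
- get_image(name): name is "side" or "top"; returns (picture, depth): 420x560x3 uint8, blue, green, red; 420x560 float32, m along the optical axis (not along the pixel's ray), 0 where there is no reading.
- camera_model(name): a dict with "camera_matrix" (3x3 intrinsics, pixels), "dist_coeffs" ([k1, k2, p1, p2, k3] as OpenCV has them; the pictures are not rectified), "camera_from_world" (4x4, takes a point from world to camera coordinates). Camera axes: x right, y down, z forward; pixel columns grow to the right and rows downward; lengths in m; the calibration is good to about 2 mm. A picture is of the moment at which its call begins. camera_model takes no time and is no camera call.
- sign_off(): hands the job in; it is judged then, once.
The state is a dict: "time": time; "joint_positions": joint angles; "qvel": joint speeds; "joint_efforts": joint torques, N m; "eef_pos": TCP position; "tool_rot": TCP orientation; "contact_force": force on the tool from outside, world axes, zero at the start; "ft_torque": the same for the moment, N m; "gripper_width": finger opening in m; "grip_force": force on a finger pad.
Only numpy, scipy, OpenCV 4.12 (cv2) and the standard library are available. Lean on these libraries where they do the work, as an engineer would, in place of code of your own. Each camera call takes 0.05 s, during which the arm holds its last target. There are 200 camera calls.

## Working session

There is one attempt and no reset: what is moved stays moved. The work goes in short steps, Python scripts to look and compute and a tool call to move; the robot and the scene stay as the last step left them, time stands still between calls to the robot, and variables do not carry over. Pictures are saved under pics/ and viewed, at most 14 in all, crops included, and the job is handed in when it is done.

Besides the shell and the picture viewer there is one more tool, called by a JSON object that holds its "api" and its "payload", one argument or row to a line. apply_moves: Moves the arm, as the interface text tells. Its arguments: {"type":"object","properties":{"deltas":{"type":"array"},"fingers":{"type":"number"},"squeeze":{"type":"number"}},"required":["deltas"]}

```bash
mkdir -p pics; ls
cat > h.py <<'E'
from bench import *
import numpy as np, cv2
from scipy.spatial.transform import Rotation as R
def cloud(name):
    im,d=get_image(name); m=camera_model(name)
    h,w=d.shape; u,v=np.meshgrid(np.arange(w),np.arange(h))
    p=cv2.undistortPoints(np.stack([u,v],-1).reshape(-1,1,2).astype(np.float64),np.array(m["camera_matrix"]),np.array(m["dist_coeffs"])).reshape(h,w,2)
    c=np.dstack([p*d[...,None],d]); T=np.linalg.inv(np.array(m["camera_from_world"]))
    W=c@T[:3,:3].T+T[:3,3]; W[d==0]=np.nan
    return im,W
def st():
    s=get_state(); print('t',round(s["time"],2),'pos',np.round(s["eef_pos"],4),'rot',np.round(s["tool_rot"],4),'F',np.round(s["contact_force"],1),'w',round(s["gripper_width"],4),'g',round(s["grip_force"],1)); return s
E
python3 - <<'E'
from h import *
s=st(); print(R.from_quat(s["tool_rot"]).as_matrix().round(3))
for n in("top","side"):
    im,W=cloud(n); cv2.imwrite(f'pics/{n}0.png',im); np.save(f'{n}0.npy',W)
    print(n,np.linalg.inv(np.array(camera_model(n)["camera_from_world"])).round(3))
E
```

```text
pics
t 0.0 pos [ 0.1673 -0.6271  0.2298] rot [ 9.915e-01  1.301e-01 -2.000e-04 -1.300e-03] F [-0.7 -0.3 -0.5] w 0.085 g 0.0
[[ 0.966  0.258 -0.001]
 [ 0.258 -0.966  0.003]
 [-0.    -0.003 -1.   ]]
top [[-1.500e-02 -9.940e-01  1.100e-01  3.720e-01]
 [-1.000e+00  1.500e-02 -1.000e-03 -1.500e-02]
 [-1.000e-03 -1.100e-01 -9.940e-01  1.546e+00]
 [ 0.000e+00  0.000e+00  0.000e+00  1.000e+00]]
side [[ 0.975 -0.162  0.155  0.333]
 [-0.224 -0.739  0.635 -0.769]
 [ 0.011 -0.654 -0.757  0.971]
 [ 0.     0.     0.     1.   ]]
```

View pics/top0.png

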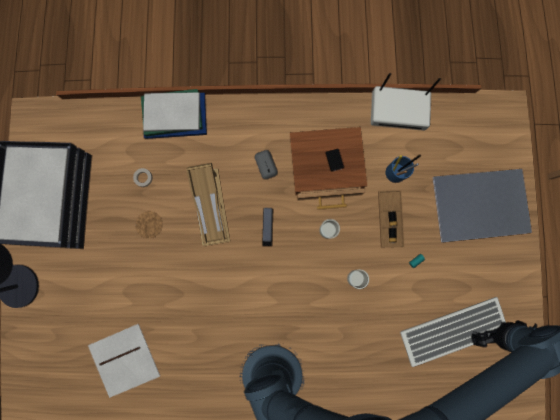

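View pics/side0.png

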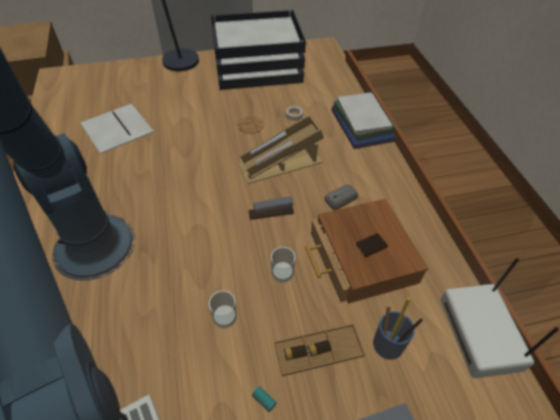

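The tumbler candidates are at top (330,229) and (358,279); the left-most is (330,229), in front of the drawer. The cells are in the tray at (392,216) and (392,234). The turquoise look-alike at (417,261) is left alone. The coaster is at (149,225), the rack at (209,204) and the drawer handle at (332,202).

Run:
```python
from h import *
W=np.load('top0.npy'); im=cv2.imread('pics/top0.png')
pr=lambda n,u,v: print(n,W[v,u].round(3))
def comp(n,u0,u1,v0,v1,z0,z1):
    P=W[v0:v1,u0:u1].reshape(-1,3); P=P[(P[:,2]>z0)&(P[:,2]<z1)]
    (c,s,a)=cv2.minAreaRect(P[:,:2].astype(np.float32)); print(n,len(P),'c',np.round(c,4),'s',np.round(s,3),'a',round(a,1),'zmax',P[:,2].max().round(3))
comp('tumbA',315,345,215,243,.06,.09)
comp('tumbB',345,372,265,293,.06,.09)
comp('unit',285,370,122,200,.068,.085)
comp('handle',316,348,193,212,.035,.06)
comp('rackall',185,232,158,248,.012,.15)
comp('tray',374,406,187,250,.006,.013)
comp('cells',380,402,205,244,.018,.04)
comp('stapler',258,276,203,250,.02,.07)
comp('mouse',250,280,148,182,.012,.05)
comp('tape',130,155,166,190,.01,.03)
for p in [(201,170),(203,180),(206,190),(209,200),(211,210),(214,220),(217,230),(220,240)]: pr(p,*p)
# coaster by color
sub=im[205:245,130:170].astype(int); print('z coaster', W[225,149], W[225,125])
ims=cv2.resize(im[150:250,120:280],None,fx=5,fy=5,interpolation=cv2.INTER_CUBIC); cv2.imwrite('pics/c1.png',cv2.convertScaleAbs(ims,alpha=1.5))
ims=cv2.resize(im[170:300,300:440],None,fx=4.5,fy=4.5,interpolation=cv2.INTER_CUBIC); cv2.imwrite('pics/c2.png',cv2.convertScaleAbs(ims,alpha=1.5))
```

```text
tumbA 86 c [ 0.4776 -0.1926] s [0.059 0.059] a 88.9 zmax 0.082
tumbB 99 c [ 0.3165 -0.2811] s [0.062 0.06 ] a 42.7 zmax 0.083
unit 4175 c [ 0.6993 -0.1934] s [0.223 0.237] a 4.0 zmax 0.085
handle 174 c [ 0.569  -0.2056] s [0.042 0.106] a 4.2 zmax 0.06
rackall 2051 c [0.5632 0.2142] s [0.255 0.107] a 8.6 zmax 0.144
tray 331 c [ 0.5175 -0.4066] s [0.102 0.213] a 88.1 zmax 0.013
cells 208 c [ 0.4861 -0.4108] s [0.028 0.098] a 89.8 zmax 0.036
stapler 305 c [0.4976 0.0103] s [0.03  0.109] a 88.2 zmax 0.058
mouse 464 c [0.7053 0.0133] s [0.098 0.058] a 19.2 zmax 0.041
tape 195 c [0.6679 0.4394] s [0.063 0.064] a 25.6 zmax 0.03
(201, 170) [0.674 0.223 0.095]
(203, 180) [0.642 0.217 0.088]
(206, 190) [0.611 0.209 0.077]
(209, 200) [0.579 0.201 0.064]
(211, 210) [0.547 0.196 0.053]
(214, 220) [0.515 0.186 0.047]
(217, 230) [0.481 0.175 0.061]
(220, 240) [0.45  0.169 0.026]
z coaster [0.50477049 0.41574329 0.00418386] [ 0.50633266  0.50160632 -0.00153272]
```

View pics/c1.png

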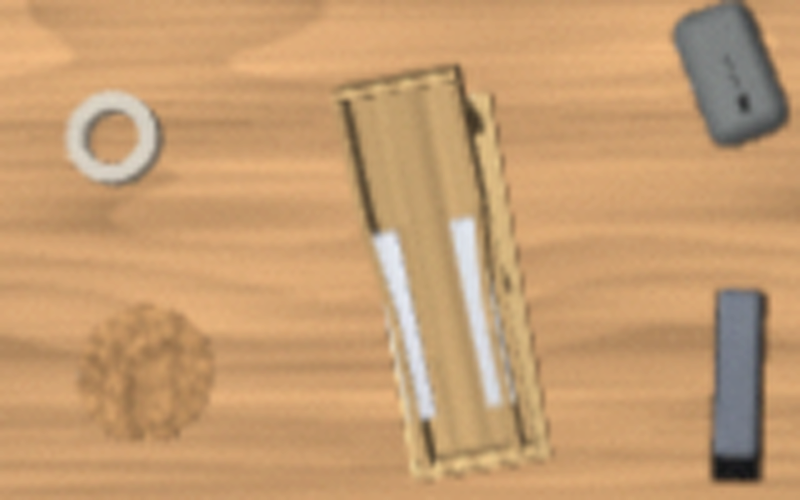

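View pics/c2.png

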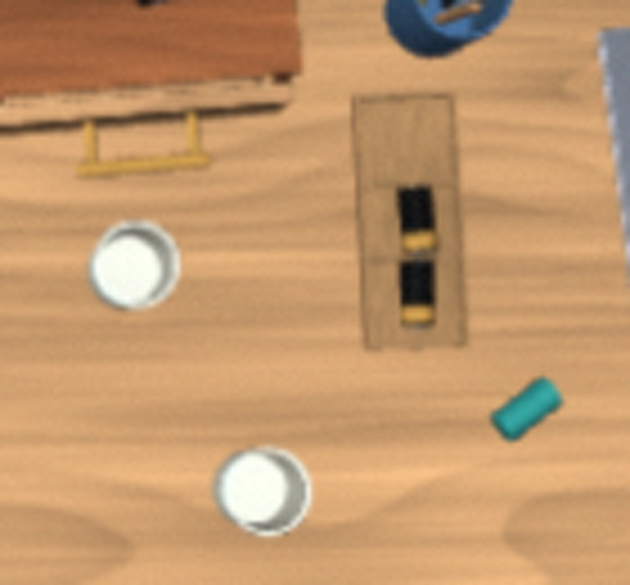

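The crops show the coaster at c1 (147,372), the rack with its deck at the far upper end, the stapler and the mouse. They also show the tumbler at c2 (135,265) in front of the handle at (143,164), and two cells lying lengthwise in the tray. I pick the left tumbler. Next I fit the rack axis and work out the first move.

```bash
cat >> h.py <<'E'
def Rt(yaw,tilt=0):  # tool x along yaw; tilt leans tool z toward tool x heading
    return R.from_euler('z',yaw)*R.from_euler('x',np.pi)*R.from_euler('y',tilt)
def go(p,yaw=0,tilt=0,s=None,frm=None):
    s=get_state()
    p0,r0=(np.array(s["eef_pos"]),R.from_quat(s["tool_rot"])) if frm is None else frm
    d=r0.inv().apply(np.array(p)-p0); rv=(r0.inv()*Rt(yaw,tilt)).as_rotvec()
    print('delta',d.round(4),'rv',rv.round(4),'rows',np.ceil(max(np.linalg.norm(d)/.0417,np.degrees(np.linalg.norm(rv))/7.16)))
    return np.array(p),Rt(yaw,tilt)
E
python3 - <<'E'
from h import *
print(Rt(0,.35).as_matrix()[:,2].round(2))
W=np.load('top0.npy'); im=cv2.imread('pics/top0.png')
print('desk z',np.nanmedian(W[255:275,200:330,2]),'unit top',np.nanmedian(W[135:180,300:325,2]))
w=(im.min(2)>105)&(im.max(2).astype(int)-im.min(2)<40)
S=np.zeros_like(w); S[190:240,190:225]=1; w&=S
n,l,stt,_=cv2.connectedComponentsWithStats(w.astype(np.uint8))
for i in range(1,n):
    if stt[i,4]>15:
        P=W[l==i]; P=P[~np.isnan(P[:,0])]; c=P.mean(0); d=np.linalg.svd(P-c)[2][0]; print('lip',len(P),c.round(4),d.round(3),'yaw',np.degrees(np.arctan(d[1]/d[0])).round(1),'slope',np.degrees(np.arcsin(abs(d[2]))).round(1),P[:,0].min().round(3),P[:,0].max().round(3))
# deck
from numpy import s_
D=W[168:195,195:212].reshape(-1,3); 
print('coaster',np.nanmedian(W[219:230,144:155].reshape(-1,3),0))
for n,u,v in [('end wall top mid',200,166),('low stop mid',216,242)]: print(n,W[v-1:v+2,u-1:u+2].reshape(-1,3).round(3)[[0,4,8]].tolist())
st(); a=go([.478,-.193,.18]); go([.478,-.193,.026],frm=a)
E
```

```text
[ 0.34 -0.   -0.94]
desk z 8.583716263499408e-05 unit top 0.07796118849617872
lip 143 [0.5423 0.1797 0.0825] [-0.925 -0.125 -0.359] yaw 7.7 slope 21.0 0.48 0.602
lip 143 [0.5345 0.2248 0.0828] [-0.93  -0.181 -0.321] yaw 11.0 slope 18.7 0.471 0.593
coaster [0.50822518 0.41597891 0.00383849]
end wall top mid [[0.687, 0.227, 0.111], [0.677, 0.219, 0.139], [0.676, 0.217, 0.132]]
low stop mid [[0.446, 0.185, 0.032], [0.443, 0.181, 0.036], [0.441, 0.182, 0.005]]
t 0.1 pos [ 0.1674 -0.6272  0.23  ] rot [ 9.915e-01  1.301e-01 -2.000e-04 -1.200e-03] F [ 0.1 -0.2  0.4] w 0.0851 g 0.0
delta [ 0.4121 -0.3393  0.0508] rv [-0.0024  0.0004  0.2608] rows 13.0
delta [ 0.    -0.     0.154] rv [0. 0. 0.] rows 4.0
```

{"api": "apply_moves", "payload": {
  "deltas": [
    [0.16,-0.13,0.02,0,0,0.26],
    [0.16,-0.13,0.02,0,0,0.26],
    [0.16,-0.13,0.02,0,0,0.26],
    [0.16,-0.13,0.02,0,0,0.26],
    [0.16,-0.13,0.02,0,0,0.26]
  ],
  "fingers": 1,
  "squeeze": 30
}}

```text
time: 0.52
eef_pos: [0.2894, -0.4589, 0.2105]
tool_rot: [1.0, 0.0, -0.0, -0.0]
contact_force: [1.0, -0.6, 0.4]
gripper_width: 0.0854
grip_force: 0.0
```

{"api": "apply_moves", "payload": {
  "deltas": [
    [0.095,-0.134,0.015,0,0,0],
    [0.095,-0.134,0.015,0,0,0],
    [0.095,-0.134,0.015,0,0,0],
    [0.095,-0.134,0.015,0,0,0],
    [0.095,-0.134,0.015,0,0,0]
  ]
}}

```text
time: 0.93
eef_pos: [0.3891, -0.3172, 0.1953]
tool_rot: [1.0, 0.008, 0.001, -0.003]
contact_force: [0.8, 1.4, -0.4]
gripper_width: 0.0858
grip_force: 0.0
```

{"api": "apply_moves", "payload": {
  "deltas": [
    [0.095,-0.134,0.015,0,0,0],
    [0.095,-0.134,0.015,0,0,0],
    [0.095,-0.134,0.015,0,0,0],
    [0.095,-0.134,0.015,0,0,0],
    [0.095,-0.134,0.015,0,0,0]
  ]
}}

```text
time: 1.35
eef_pos: [0.4831, -0.1828, 0.1808]
tool_rot: [1.0, 0.008, 0.001, -0.003]
contact_force: [-0.2, 1.5, 1.0]
gripper_width: 0.0851
grip_force: 0.0
```

Run:
```python
from h import *
im,W=cloud('side'); st(); go([.478,-.193,.026])
m=(abs(W[...,2]-.071)<.006)&(abs(W[...,0]-.478)<.06)&(abs(W[...,1]+.193)<.06)
P=W[m]; print(len(P),cv2.minAreaRect(P[:,:2].astype(np.float32)))
```

```text
t 1.4 pos [ 0.4809 -0.1872  0.1808] rot [ 1.0e+00  5.8e-03  2.0e-04 -1.4e-03] F [-0.4 -0.7 -0.6] w 0.0854 g 0.0
delta [-0.003   0.0062  0.1548] rv [-0.0028 -0.0004  0.0116] rows 4.0
194 ((0.481708288192749, -0.19568286836147308), (0.06267724186182022, 0.05991080775856972), 77.76802825927734)
```

{"api": "apply_moves", "payload": {
  "deltas": [
    [0.001,0.001,0.04,0,0,0],
    [0.001,0.001,0.08,0,0,0],
    [0.001,0.001,0.12,0,0,0],
    [0.001,0.001,0.15,0,0,0],
    [0.001,0.001,0.154,0,0,0]
  ]
}}

```text
time: 1.82
eef_pos: [0.4728, -0.1936, 0.0214]
tool_rot: [1.0, -0.0, -0.006, -0.002]
contact_force: [-0.6, 0.1, -0.9]
gripper_width: 0.0853
grip_force: 0.0
```

{"api": "apply_moves", "payload": {
  "deltas": [
    [0,0,0,0,0,0],
    [0,0,0,0,0,0],
    [0,0,0,0,0,0],
    [0,0,0,0,0,0],
    [0,0,0,0,0,0]
  ],
  "fingers": 0.5
}}

```text
time: 2.23
eef_pos: [0.4808, -0.1947, 0.0291]
tool_rot: [1.0, 0.0, 0.002, 0.001]
contact_force: [0.3, -0.5, -1.2]
gripper_width: 0.0613
grip_force: 32.9
```

{"api": "apply_moves", "payload": {
  "deltas": [
    [0,0,0,0,0,0],
    [0,0,0,0,0,0],
    [0,0,0,0,0,0],
    [0,0,0,0,0,0],
    [0,0,0,0,0,0]
  ]
}}

```text
time: 2.65
eef_pos: [0.4806, -0.1945, 0.0287]
tool_rot: [1.0, 0.0, 0.001, 0.001]
contact_force: [-1.9, 0.1, 6.4]
gripper_width: 0.0612
grip_force: 33.0
```

{"api": "apply_moves", "payload": {
  "deltas": [
    [0,0,-0.03,0,0,0],
    [0,0,-0.07,0,0,0],
    [0,0,-0.11,0,0,0],
    [0,0,-0.15,0,0,0],
    [0,0,-0.18,0,0,0]
  ],
  "squeeze": 40
}}

```text
time: 3.07
eef_pos: [0.4802, -0.194, 0.2105]
tool_rot: [1.0, 0.001, 0.001, 0.001]
contact_force: [1.6, -0.0, -0.8]
gripper_width: 0.0614
grip_force: 44.3
```

{"api": "apply_moves", "payload": {
  "deltas": [
    [0.001,-0.03,0,0,0,0],
    [0.002,-0.06,0,0,0,0],
    [0.003,-0.09,0,0,0,0],
    [0.005,-0.12,0,0,0,0],
    [0.007,-0.15,0,0,0,0]
  ]
}}

```text
time: 3.48
eef_pos: [0.4855, -0.0427, 0.207]
tool_rot: [1.0, 0.0, -0.0, 0.0]
contact_force: [0.4, 0.6, -2.6]
gripper_width: 0.0611
grip_force: 44.3
```

{"api": "apply_moves", "payload": {
  "deltas": [
    [0.001,-0.03,0,0,0,0],
    [0.002,-0.06,0,0,0,0],
    [0.003,-0.09,0,0,0,0],
    [0.005,-0.12,0,0,0,0],
    [0.007,-0.15,0,0,0,0]
  ]
}}

```text
time: 3.9
eef_pos: [0.4923, 0.1073, 0.2068]
tool_rot: [1.0, 0.0, -0.0, 0.0]
contact_force: [0.2, 0.3, -1.6]
gripper_width: 0.0613
grip_force: 44.3
```

{"api": "apply_moves", "payload": {
  "deltas": [
    [0.001,-0.03,0,0,0,0],
    [0.002,-0.06,0,0,0,0],
    [0.003,-0.09,0,0,0,0],
    [0.005,-0.12,0,0,0,0],
    [0.007,-0.15,0,0,0,0]
  ]
}}

```text
time: 4.32
eef_pos: [0.4993, 0.257, 0.2067]
tool_rot: [1.0, 0.0, -0.001, 0.0]
contact_force: [0.9, 0.2, -1.5]
gripper_width: 0.0614
grip_force: 44.3
```

{"api": "apply_moves", "payload": {
  "deltas": [
    [0.001,-0.03,0,0,0,0],
    [0.002,-0.06,0,0,0,0],
    [0.003,-0.09,0,0,0,0],
    [0.005,-0.12,0,0,0,0],
    [0.007,-0.15,0,0,0,0]
  ]
}}

```text
time: 4.73
eef_pos: [0.5064, 0.4068, 0.2064]
tool_rot: [1.0, 0.0, -0.001, 0.001]
contact_force: [-0.0, -0.1, -1.4]
gripper_width: 0.0612
grip_force: 44.3
```

Run:
```python
from h import *
im,W=cloud('side'); s=st(); go([.508,.416,.032]); p=s["eef_pos"]
m=(W[...,2]<.24)&(W[...,2]>.14)&(abs(W[...,0]-p[0])<.06)&(abs(W[...,1]-p[1])<.07)
cv2.imwrite('pics/s1.png',im); np.save('s1.npy',W)
```

```text
t 4.78 pos [0.5042 0.4155 0.2069] rot [ 1.0e+00  4.0e-03 -6.0e-04 -4.4e-03] F [-0.7  8.2 -1.2] w 0.0611 g 44.5
delta [0.004  0.0011 0.1749] rv [-0.0088  0.0012  0.008 ] rows 5.0
```

View pics/s1.png

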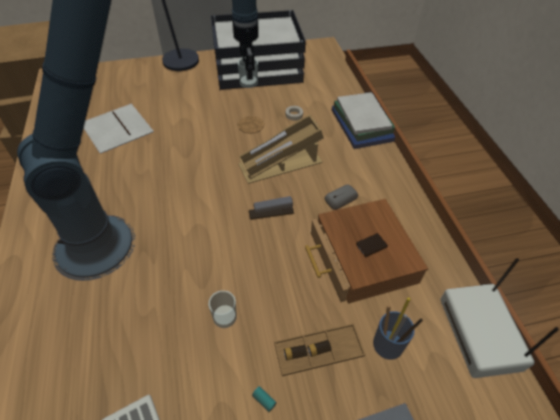

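The tumbler is held upright above the coaster, at about (248,75). Lowering it now.

{"api": "apply_moves", "payload": {
  "deltas": [
    [0.002,-0.009,0.0,0,0,0],
    [0.002,-0.009,0.03,0,0,0],
    [0.002,-0.009,0.065,0,0,0],
    [0.002,-0.009,0.1,0,0,0],
    [0.002,-0.009,0.13,0,0,0]
  ]
}}

```text
time: 5.2
eef_pos: [0.509, 0.4125, 0.0746]
tool_rot: [1.0, -0.0, -0.0, 0.002]
contact_force: [0.1, -0.4, -1.3]
gripper_width: 0.0614
grip_force: 44.5
```

{"api": "apply_moves", "payload": {
  "deltas": [
    [0,0,0.015,0,0,0],
    [0,0,0.03,0,0,0],
    [0,0,0.038,0,0,0],
    [0,0,0.043,0,0,0],
    [0,0,0.043,0,0,0]
  ]
}}

```text
time: 5.62
eef_pos: [0.5093, 0.4152, 0.0344]
tool_rot: [1.0, 0.0, 0.0, -0.0]
contact_force: [-0.4, -0.6, -1.2]
gripper_width: 0.0619
grip_force: 34.7
```

{"api": "apply_moves", "payload": {
  "deltas": [
    [0,0,0,0,0,0],
    [0,0,0.001,0,0,0],
    [0,0,0.001,0,0,0],
    [0,0,0.001,0,0,0],
    [0,0,0.001,0,0,0]
  ]
}}

```text
time: 6.03
eef_pos: [0.5094, 0.4153, 0.0341]
tool_rot: [1.0, 0.0, 0.001, -0.0]
contact_force: [0.3, -0.3, -1.7]
gripper_width: 0.0612
grip_force: 43.7
```

{"api": "apply_moves", "payload": {
  "deltas": [
    [0,0,0.001,0,0,0],
    [0,0,0.0015,0,0,0],
    [0,0,0.0015,0,0,0],
    [0,0,0.0015,0,0,0],
    [0,0,0.0015,0,0,0]
  ]
}}

```text
time: 6.45
eef_pos: [0.5093, 0.4154, 0.033]
tool_rot: [1.0, 0.0, 0.0, -0.0]
contact_force: [-0.5, -1.8, 5.1]
gripper_width: 0.0612
grip_force: 43.7
```

{"api": "apply_moves", "payload": {
  "deltas": [
    [0,0,0,0,0,0],
    [0,0,0,0,0,0],
    [0,0,0,0,0,0],
    [0,0,0,0,0,0],
    [0,0,0,0,0,0]
  ],
  "fingers": 1
}}

```text
time: 6.87
eef_pos: [0.5089, 0.4149, 0.0314]
tool_rot: [1.0, 0.0, -0.0, 0.0]
contact_force: [-0.5, -0.3, -0.3]
gripper_width: 0.0855
grip_force: 0.0
```

{"api": "apply_moves", "payload": {
  "deltas": [
    [0,0,-0.02,0,0,0],
    [0,0,-0.06,0,0,0],
    [0,0,-0.1,0,0,0],
    [0,0,-0.14,0,0,0],
    [0,0,-0.17,0,0,0]
  ]
}}

```text
time: 7.28
eef_pos: [0.5096, 0.4161, 0.2055]
tool_rot: [1.0, 0.001, 0.001, -0.001]
contact_force: [0.4, 0.2, 0.3]
gripper_width: 0.0854
grip_force: 0.0
```

{"api": "apply_moves", "payload": {
  "deltas": [
    [0,0.04,0,0,0,0],
    [0,0.08,0,0,0,0],
    [0,0.12,0,0,0,0],
    [0,0.16,0,0,0,0],
    [0,0.2,0,0,0,0]
  ]
}}

```text
time: 7.7
eef_pos: [0.5088, 0.2132, 0.2018]
tool_rot: [1.0, 0.001, 0.0, 0.0]
contact_force: [0.6, -0.2, 0.8]
gripper_width: 0.0851
grip_force: 0.0
```

Run:
```python
from h import *
im,W=cloud('top'); st()
m=(abs(W[...,2]-.077)<.012)&(abs(W[...,0]-.508)<.08)&(abs(W[...,1]-.416)<.08)
P=W[m]; print(len(P),cv2.minAreaRect(P[:,:2].astype(np.float32)),np.median(P[:,2]))
im=im[195:255,120:180]; cv2.imwrite('pics/t1.png',cv2.resize(im,None,fx=6,fy=6))
# handle bar
W=np.load('top0.npy'); bgr=cv2.imread('pics/top0.png')
Q=W[196:212,314:350]; q=Q[(Q[...,2]>.036)&(Q[...,2]<.056)]
hsv=cv2.cvtColor(bgr,cv2.COLOR_BGR2HSV)[196:212,314:350]
v,u=np.nonzero((abs(Q[...,2]-.05)<.012)); 
P=Q[v,u]; lo=P[P[:,0]<np.percentile(P[:,0],60)]
f=np.polyfit(P[:,1],P[:,0],1); print('handle',len(P),P.mean(0),np.degrees(np.arctan(f[0])))
for vv in range(0,16): print(196+vv,' '.join('%3d'%(z*1000) for z in Q[vv,::2,2]))
print(W[204,332],W[207,320],W[205,344])
```

```text
t 7.75 pos [0.5103 0.201  0.2007] rot [ 1.0e+00 -5.6e-03 -8.0e-04  5.3e-03] F [-0.4 -7.6 -0.7] w 0.0854 g 0.0
106 ((0.508812665939331, 0.41774120926856995), (0.0626310408115387, 0.05867955833673477), 89.02091217041016) 0.07732145288052028
handle 166 [ 0.56304434 -0.20042209  0.05050156] 0.06469695736333743
196  65  71  71  69  66  61  59  54  48  46  45  38  40  30  47  26  18  14
197  58  58  49  50  37  44  31  29  22  21  15  13  -9   1  56   6  -1  -1
198  28  35  28  51  16  14   1  -6  -3   5  -3   3   0   5  53  -7   1  -2Traceback (most recent call last):
  File "<stdin>", line 13, in <module>
  File "<stdin>", line 13, in <genexpr>
ValueError: cannot convert float NaN to integer
```

View pics/t1.png

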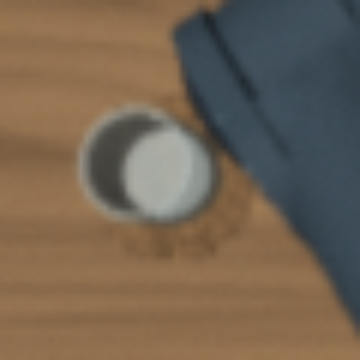

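The tumbler stands on the coaster, within about 2 mm of its middle. Next is the handle.

```bash
cat >> h.py <<'E'
def ray(name,u,v,z):
    m=camera_model(name); q=cv2.undistortPoints(np.array([[[u,v]]],float),np.array(m["camera_matrix"]),np.array(m["dist_coeffs"])).ravel()
    T=np.linalg.inv(np.array(m["camera_from_world"])); d=T[:3,:3]@np.array([q[0],q[1],1]); o=T[:3,3]
    return o+d*(z-o[2])/d[2]
E
python3 - <<'E'
from h import *
im=cv2.imread('pics/top0.png'); hs=cv2.cvtColor(im,cv2.COLOR_BGR2HSV)[194:214,310:352]
c=im.astype(int)
m=(hs[...,1]>140)&(hs[...,2]>100)
v,u=np.nonzero(m); 
pts=np.stack([u+310,v+194],1); X=np.array([ray('top',a,b,.05) for a,b in pts])
print(len(X),X.min(0),X.max(0)); print('\n'.join(''.join('#' if q else '.' for q in r) for r in m))
A=ray('top',317.3,207.3,.05);B=ray('top',346.7,204.6,.05); print(A,B,(A+B)/2,np.linalg.norm(A-B),np.degrees(np.arctan2(B[0]-A[0],A[1]-B[1])))
E
```

```text
122 [ 0.54886901 -0.25082905  0.05      ] [ 0.59153252 -0.15441963  0.05      ]
..........................................
................................#.........
...............................###........
.........#......................##........
.........##.....................##........
.........##.....................##........
.........##.....................##........
.........##.....................##........
.........##.....................##........
.........##.....................###.......
.........##.................#.######......
.........###......###################.....
........############################......
.......######################.............
........#########.........................
..........................................
..........................................
..........................................
..........................................
..........................................
[ 0.55161522 -0.15538746  0.05      ] [ 0.55921072 -0.25320227  0.05      ] [ 0.55541297 -0.20429487  0.05      ] 0.09810926756997271 4.440209521756792
```

{"api": "apply_moves", "payload": {
  "deltas": [
    [0.005,0.04,0,0,0,0],
    [0.01,0.08,0,0,0,0],
    [0.015,0.12,0,0,0,0],
    [0.02,0.16,0,0,0,0],
    [0.024,0.2,0,0,0,0]
  ],
  "fingers": 0.4
}}

```text
time: 8.17
eef_pos: [0.5334, 0.0134, 0.202]
tool_rot: [1.0, 0.001, 0.0, 0.0]
contact_force: [1.3, 0.1, -0.5]
gripper_width: 0.0342
grip_force: 0.0
```

{"api": "apply_moves", "payload": {
  "deltas": [
    [0.005,0.04,0,0,0,0],
    [0.01,0.08,0,0,0,0],
    [0.015,0.12,0,0,0,0],
    [0.02,0.16,0,0,0,0],
    [0.024,0.2,0,0,0,0]
  ]
}}

```text
time: 8.58
eef_pos: [0.5577, -0.1865, 0.2019]
tool_rot: [1.0, 0.001, 0.0, 0.0]
contact_force: [0.8, 0.1, 0.9]
gripper_width: 0.0341
grip_force: 0.0
```

{"api": "apply_moves", "payload": {
  "deltas": [
    [0,0.01,0,0,0,-0.12],
    [0,0.01,0,0,0,-0.24],
    [0,0.01,0,0,0,-0.36],
    [0,0.01,0,0,0,-0.48],
    [0,0.01,0,0,0,-0.6]
  ]
}}

```text
time: 9.0
eef_pos: [0.5575, -0.1948, 0.2015]
tool_rot: [0.954, 0.299, -0.0, -0.0]
contact_force: [0.6, -0.2, 0.6]
gripper_width: 0.0343
grip_force: 0.0
```

{"api": "apply_moves", "payload": {
  "deltas": [
    [0,0,0,0,0,-0.12],
    [0,0,0,0,0,-0.24],
    [0,0,0,0,0,-0.36],
    [0,0,0,0,0,-0.48],
    [0,0,0,0,0,-0.6]
  ]
}}

```text
time: 9.42
eef_pos: [0.5576, -0.1946, 0.2016]
tool_rot: [0.823, 0.568, 0.0, -0.0]
contact_force: [-0.7, 0.3, -0.2]
gripper_width: 0.0345
grip_force: 0.0
```

{"api": "apply_moves", "payload": {
  "deltas": [
    [0,0,0,0,0,-0.12],
    [0,0,0,0,0,-0.24],
    [0,0,0,0,0,-0.36],
    [0,0,0,0,0,-0.448],
    [0,0,0,0,0,-0.448]
  ]
}}

```text
time: 9.83
eef_pos: [0.5575, -0.1947, 0.2016]
tool_rot: [0.678, 0.735, 0.0, -0.0]
contact_force: [0.2, -0.6, -1.1]
gripper_width: 0.034
grip_force: 0.0
```

Run:
```python
from h import *
im,W=cloud('side');st(); go([.556,-.203,.032],np.radians(94.4))
```

```text
t 9.88 pos [ 0.5575 -0.1947  0.2016] rot [ 6.796e-01  7.335e-01  1.000e-04 -2.000e-04] F [ 0.4 -0.2  0.1] w 0.0341 g 0.0
delta [-0.0082 -0.0021  0.1696] rv [-0.0001 -0.0005 -0.0006] rows 5.0
```

{"api": "apply_moves", "payload": {
  "deltas": [
    [-0.008,-0.002,0.02,0,0,0],
    [-0.008,-0.002,0.04,0,0,0],
    [-0.008,-0.002,0.07,0,0,0],
    [-0.008,-0.002,0.1,0,0,0],
    [-0.008,-0.002,0.12,0,0,0]
  ],
  "fingers": 0.32
}}

```text
time: 10.3
eef_pos: [0.5546, -0.2028, 0.0791]
tool_rot: [0.68, 0.733, -0.001, -0.001]
contact_force: [-0.8, 0.1, 0.2]
gripper_width: 0.0274
grip_force: 0.0
```

{"api": "apply_moves", "payload": {
  "deltas": [
    [0,0,0.01,0,0,0],
    [0,0,0.02,0,0,0],
    [0,0,0.03,0,0,0],
    [0,0,0.04,0,0,0],
    [0,0,0.05,0,0,0]
  ]
}}

```text
time: 10.72
eef_pos: [0.5573, -0.2034, 0.0321]
tool_rot: [0.679, 0.734, 0.0, 0.001]
contact_force: [-0.6, -0.2, -0.2]
gripper_width: 0.0272
grip_force: 0.0
```

{"api": "apply_moves", "payload": {
  "deltas": [
    [0,0,0,0,0,0],
    [0,0,0,0,0,0],
    [0,0,0,0,0,0],
    [0,0,0,0,0,0],
    [0,0,0,0,0,0]
  ],
  "fingers": 0.0,
  "squeeze": 30
}}

```text
time: 11.13
eef_pos: [0.5552, -0.2029, 0.031]
tool_rot: [0.679, 0.734, -0.0, -0.001]
contact_force: [0.7, -0.2, -10.4]
gripper_width: 0.0097
grip_force: 29.1
```

{"api": "apply_moves", "payload": {
  "deltas": [
    [0,-0.005,0,0,0,0],
    [0,-0.015,0,0,0,0],
    [0,-0.03,0,0,0,0],
    [0,-0.045,0,0,0,0],
    [0,-0.06,0,0,0,0]
  ]
}}

```text
time: 11.55
eef_pos: [0.4939, -0.2072, 0.031]
tool_rot: [0.679, 0.734, -0.0, -0.001]
contact_force: [1.7, 0.1, -13.2]
gripper_width: 0.0098
grip_force: 29.9
```

{"api": "apply_moves", "payload": {
  "deltas": [
    [0,-0.015,0,0,0,0],
    [0,-0.03,0,0,0,0],
    [0,-0.045,0,0,0,0],
    [0,-0.06,0,0,0,0],
    [0,-0.068,0,0,0,0]
  ]
}}

```text
time: 11.97
eef_pos: [0.4272, -0.212, 0.0314]
tool_rot: [0.679, 0.734, 0.001, 0.0]
contact_force: [13.1, 1.9, -29.1]
gripper_width: 0.0099
grip_force: 29.0
```

{"api": "apply_moves", "payload": {
  "deltas": [
    [0,0,0,0,0,0],
    [0,0,0,0,0,0],
    [0,0,0,0,0,0],
    [0,0,0,0,0,0],
    [0,0,0,0,0,0]
  ],
  "fingers": 0.32
}}

```text
time: 12.38
eef_pos: [0.4298, -0.2136, 0.0327]
tool_rot: [0.679, 0.734, 0.0, 0.001]
contact_force: [-0.5, 0.1, 0.5]
gripper_width: 0.0276
grip_force: 0.0
```

{"api": "apply_moves", "payload": {
  "deltas": [
    [0,0,-0.03,0,0,0],
    [0,0,-0.07,0,0,0],
    [0,0,-0.11,0,0,0],
    [0,0,-0.15,0,0,0],
    [0,0,-0.18,0,0,0]
  ]
}}

```text
time: 12.8
eef_pos: [0.43, -0.2131, 0.2156]
tool_rot: [0.679, 0.734, 0.0, 0.002]
contact_force: [-0.2, -0.2, 1.2]
gripper_width: 0.0273
grip_force: 0.0
```

{"api": "apply_moves", "payload": {
  "deltas": [
    [0.03,0,0,0,0,0.12],
    [0.07,0,0,0,0,0.24],
    [0.11,0,0,0,0,0.36],
    [0.15,0,0,0,0,0.48],
    [0.19,0,0,0,0,0.6]
  ]
}}

```text
time: 13.22
eef_pos: [0.414, -0.026, 0.2124]
tool_rot: [0.864, 0.504, 0.0, 0.001]
contact_force: [0.5, -0.1, 0.9]
gripper_width: 0.0272
grip_force: 0.0
```

Run:
```python
from h import *
im,W=cloud('top'); st(); np.save('top1.npy',W); cv2.imwrite('top1.png',im)
cv2.imwrite('pics/t2.png',cv2.convertScaleAbs(cv2.resize(im[120:280,285:445],None,fx=3.7,fy=3.7,interpolation=cv2.INTER_CUBIC),alpha=1.4))
```

```text
t 13.27 pos [ 0.4135 -0.0174  0.2125] rot [ 0.8623  0.5065  0.0009 -0.0011] F [-1.   4.5  0.5] w 0.0275 g 0.0
```

View pics/t2.png

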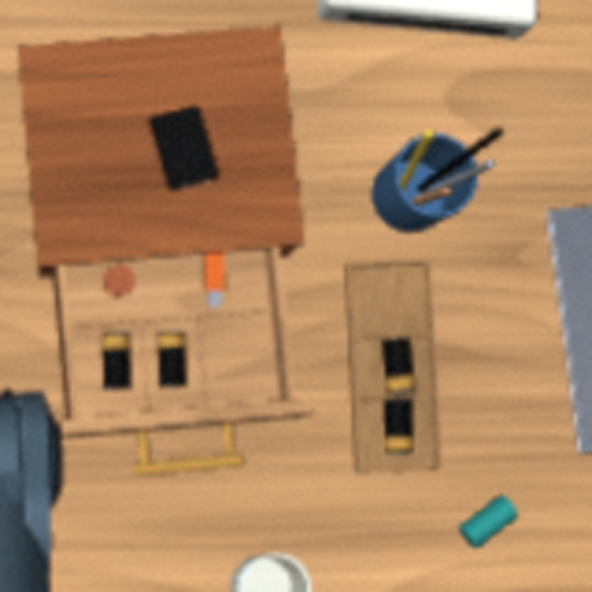

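Two old cells lie in the drawer at t2 (117,360) and (172,359), with the coin at (118,280) and the USB stick at (214,278). Two new cells are in the tray at (398,364) and (398,426).

```bash
cat >> h.py <<'E'
def cell(W,p,r=.035,zf=.0,show=True):
    m=(np.hypot(W[...,0]-p[0],W[...,1]-p[1])<r)&(W[...,2]>zf+.014)&(W[...,2]<zf+.034)
    n,l,s,c=cv2.connectedComponentsWithStats(m.astype(np.uint8)); i=1+np.argmax(s[1:,4]); P=W[l==i]
    (c,sz,a)=cv2.minAreaRect(P[:,:2].astype(np.float32))
    if sz[0]<sz[1]: a-=90
    a=(a+90)%180-90
    print('cell n',len(P),'c',np.round(c,4),'mean',P.mean(0).round(4),'sz',np.round(sz,3),'a',round(a,1),'top',np.percentile(P[:,2],90).round(3)); return np.array(c),a
E
python3 - <<'E'
from h import *
W=np.load('top1.npy')
for (u,v),z in [((117,360),.016),((172,359),.016),((398,364),.003),((398,426),.003)]:
    g=ray('top',285+u/3.7,120+v/3.7,z+.018); print(g[:2].round(3)); cell(W,g,zf=z)
st()
E
```

```text
[ 0.52  -0.154]
cell n 123 c [ 0.519  -0.1533] mean [ 0.5191 -0.1527  0.0383] sz [0.024 0.05 ] a -1.5 top 0.044
[ 0.52  -0.203]
cell n 116 c [ 0.5198 -0.2033] mean [ 0.5195 -0.2029  0.0387] sz [0.025 0.048] a -1.3 top 0.043
[ 0.514 -0.412]
cell n 102 c [ 0.5135 -0.4123] mean [ 0.5135 -0.4106  0.0256] sz [0.045 0.028] a 3.1 top 0.031
[ 0.457 -0.41 ]
cell n 115 c [ 0.4608 -0.4102] mean [ 0.4607 -0.4089  0.026 ] sz [0.026 0.048] a -2.4 top 0.031
t 13.27 pos [ 0.4135 -0.0174  0.2125] rot [ 0.8623  0.5065  0.0009 -0.0011] F [-1.   4.5  0.5] w 0.0275 g 0.0
```

{"api": "apply_moves", "payload": {
  "deltas": [
    [0,0,0,0,0,0.12],
    [0,0,0,0,0,0.24],
    [0,0,0,0,0,0.36],
    [0,0,0,0,0,0.48],
    [0,0,0,0,0,0.6]
  ],
  "fingers": 0.47,
  "squeeze": 40
}}

```text
time: 13.68
eef_pos: [0.4144, -0.0279, 0.2122]
tool_rot: [0.974, 0.227, 0.0, 0.0]
contact_force: [-0.3, 0.3, -0.3]
gripper_width: 0.0401
grip_force: 0.0
```

{"api": "apply_moves", "payload": {
  "deltas": [
    [0,0,0,0,0,0.12],
    [0,0,0,0,0,0.24],
    [0,0,0,0,0,0.36],
    [0,0,0,0,0,0.412],
    [0,0,0,0,0,0.412]
  ]
}}

```text
time: 14.1
eef_pos: [0.4144, -0.028, 0.2121]
tool_rot: [1.0, 0.025, 0.0, 0.0]
contact_force: [-0.9, 0.1, -0.1]
gripper_width: 0.0401
grip_force: 0.0
```

Run:
```python
from h import *
st(); y=np.radians(2); a=go([.519,-.153,.12],y); go([.519,-.153,.021],y,frm=a)
# rack poses
psi=np.radians(9.4); u=np.array([np.cos(psi),np.sin(psi),0]); c,s=np.cos(np.radians(20)),np.sin(np.radians(20))
x=c*u+[0,0,s]; n=-s*u+[0,0,c]; load=np.array([.5384,.2023,0])+.1113*u; load[2]=.086
z=-n; yy=x; xx=np.cross(yy,z); Rr=R.from_matrix(np.c_[xx,yy,z]); print(xx.round(3),'load',load)
np.savez('rack.npz',load=load,x=x,n=n,R=Rr.as_matrix())
s0=(np.array([.519,-.153,.021]),Rt(y))
for h in(.15,.007):
    p=load+n*h; print(p.round(4), s0[1].inv().apply(p-s0[0]).round(4),(s0[1].inv()*Rr).as_rotvec().round(4))
```

```text
t 14.1 pos [ 0.4144 -0.028   0.2121] rot [9.997e-01 2.540e-02 1.000e-04 1.000e-04] F [-0.9  0.1 -0.1] w 0.0401 g 0.0
delta [0.0981 0.1301 0.0922] rv [ 0.0002 -0.0003  0.0158] rows 5.0
delta [ 0.    -0.     0.099] rv [0. 0. 0.] rows 3.0
[-0.163  0.987  0.   ] load [0.64820548 0.22047818 0.086     ]
[0.5976 0.2121 0.227 ] [ 0.0913 -0.3621 -0.206 ] [-0.2604  0.2964 -1.6808]
[0.6458 0.2201 0.0926] [ 0.1398 -0.3684 -0.0716] [-0.2604  0.2964 -1.6808]
```

{"api": "apply_moves", "payload": {
  "deltas": [
    [0.02,0.026,0,0,0,0.016],
    [0.04,0.052,0.02,0,0,0.016],
    [0.06,0.078,0.04,0,0,0.016],
    [0.08,0.104,0.065,0,0,0.016],
    [0.098,0.13,0.092,0,0,0.016]
  ]
}}

```text
time: 14.52
eef_pos: [0.521, -0.1548, 0.1194]
tool_rot: [1.0, 0.018, 0.001, 0.001]
contact_force: [1.0, 0.6, 0.9]
gripper_width: 0.04
grip_force: 0.0
```

{"api": "apply_moves", "payload": {
  "deltas": [
    [0,0,0,0,0,0],
    [0,0,0.02,0,0,0],
    [0,0,0.04,0,0,0],
    [0,0,0.06,0,0,0],
    [0,0,0.08,0,0,0]
  ]
}}

```text
time: 14.93
eef_pos: [0.5188, -0.1529, 0.0392]
tool_rot: [1.0, 0.018, 0.0, -0.0]
contact_force: [0.2, -0.3, -1.3]
gripper_width: 0.0401
grip_force: 0.0
```

{"api": "apply_moves", "payload": {
  "deltas": [
    [0,0,0.005,0,0,0],
    [0,0,0.01,0,0,0],
    [0,0,0.015,0,0,0],
    [0,0,0.019,0,0,0],
    [0,0,0.019,0,0,0]
  ]
}}

```text
time: 15.35
eef_pos: [0.5189, -0.153, 0.0211]
tool_rot: [1.0, 0.017, 0.0, 0.0]
contact_force: [-0.1, -0.0, 0.4]
gripper_width: 0.0402
grip_force: 0.0
```

{"api": "apply_moves", "payload": {
  "deltas": [
    [0,0,0,0,0,0],
    [0,0,0,0,0,0],
    [0,0,0,0,0,0],
    [0,0,0,0,0,0],
    [0,0,0,0,0,0]
  ],
  "fingers": 0.1
}}

```text
time: 15.77
eef_pos: [0.5194, -0.1532, 0.0217]
tool_rot: [1.0, 0.017, 0.001, 0.0]
contact_force: [-1.6, 0.6, 4.8]
gripper_width: 0.0245
grip_force: 39.4
```

{"api": "apply_moves", "payload": {
  "deltas": [
    [0,0,-0.02,0,0,0],
    [0,0,-0.05,0,0,0],
    [0,0,-0.09,0,0,0],
    [0,0,-0.13,0,0,0],
    [0,0,-0.17,0,0,0]
  ]
}}

```text
time: 16.18
eef_pos: [0.5177, -0.1525, 0.1917]
tool_rot: [1.0, 0.017, -0.001, -0.001]
contact_force: [1.7, -0.5, -0.5]
gripper_width: 0.0248
grip_force: 39.3
```

{"api": "apply_moves", "payload": {
  "deltas": [
    [0.009,-0.036,-0.004,0,0,0],
    [0.018,-0.072,-0.008,0,0,0],
    [0.027,-0.108,-0.012,0,0,0],
    [0.036,-0.145,-0.015,0,0,0],
    [0.045,-0.181,-0.018,0,0,0]
  ]
}}

```text
time: 16.6
eef_pos: [0.5571, 0.031, 0.2089]
tool_rot: [1.0, 0.017, 0.0, 0.0]
contact_force: [1.0, -0.5, -0.6]
gripper_width: 0.0249
grip_force: 39.4
```

{"api": "apply_moves", "payload": {
  "deltas": [
    [0.009,-0.036,-0.004,0,0,0],
    [0.018,-0.072,-0.008,0,0,0],
    [0.027,-0.108,-0.012,0,0,0],
    [0.036,-0.145,-0.015,0,0,0],
    [0.045,-0.181,-0.018,0,0,0]
  ]
}}

```text
time: 17.02
eef_pos: [0.5959, 0.2135, 0.2264]
tool_rot: [1.0, 0.017, -0.0, 0.0]
contact_force: [-0.1, -0.9, -0.9]
gripper_width: 0.0242
grip_force: 39.4
```

{"api": "apply_moves", "payload": {
  "deltas": [
    [0,0,0,-0.017,0.02,-0.112],
    [0,0,0,-0.035,0.04,-0.224],
    [0,0,0,-0.052,0.06,-0.336],
    [0,0,0,-0.069,0.079,-0.448],
    [0,0,0,-0.087,0.099,-0.56]
  ]
}}

```text
time: 17.43
eef_pos: [0.5957, 0.2122, 0.2261]
tool_rot: [0.953, 0.296, 0.049, 0.042]
contact_force: [-0.7, -0.0, -1.4]
gripper_width: 0.0247
grip_force: 39.5
```

{"api": "apply_moves", "payload": {
  "deltas": [
    [0,0,0,-0.017,0.02,-0.112],
    [0,0,0,-0.035,0.04,-0.224],
    [0,0,0,-0.052,0.06,-0.336],
    [0,0,0,-0.069,0.079,-0.448],
    [0,0,0,-0.087,0.099,-0.56]
  ]
}}

```text
time: 17.85
eef_pos: [0.5955, 0.212, 0.2262]
tool_rot: [0.828, 0.547, 0.095, 0.081]
contact_force: [0.2, 0.2, 0.1]
gripper_width: 0.0243
grip_force: 39.5
```

{"api": "apply_moves", "payload": {
  "deltas": [
    [0,0,0,-0.017,0.02,-0.112],
    [0,0,0,-0.035,0.04,-0.224],
    [0,0,0,-0.052,0.06,-0.336],
    [0,0,0,-0.069,0.079,-0.448],
    [0,0,0,-0.087,0.099,-0.56]
  ]
}}

```text
time: 18.27
eef_pos: [0.5954, 0.2119, 0.2262]
tool_rot: [0.635, 0.753, 0.132, 0.113]
contact_force: [-0.8, -0.3, -0.8]
gripper_width: 0.0249
grip_force: 39.5
```

```bash
cat >> h.py <<'E'
def rackgo(h,up=0,lat=0):
    k=np.load('rack.npz'); s=st(); r0=R.from_quat(s["tool_rot"]); Rr=R.from_matrix(k['R'])
    p=k['load']+k['n']*h+k['x']*up+np.cross(k['n'],k['x'])*lat
    print('rack',r0.inv().apply(p-s["eef_pos"]).round(4),(r0.inv()*Rr).as_rotvec().round(4))
E
python3 - <<'E'
from h import *
im,W=cloud('side'); cv2.imwrite('pics/s2.png',cv2.resize(im[40:220,200:440],None,fx=3,fy=3)); rackgo(.03); rackgo(.007)
E
```

```text
t 18.32 pos [0.5949 0.2105 0.2253] rot [0.6342 0.7535 0.1316 0.1129] F [-1.1 -0.2 -1.7] w 0.0245 g 39.4
rack [0.0012 0.0034 0.1195] [-0.0006  0.0007  0.0075]
t 18.32 pos [0.5949 0.2105 0.2253] rot [0.6342 0.7535 0.1316 0.1129] F [-1.1 -0.2 -1.7] w 0.0245 g 39.4
rack [0.0012 0.0034 0.1425] [-0.0006  0.0007  0.0075]
```

View pics/s2.png

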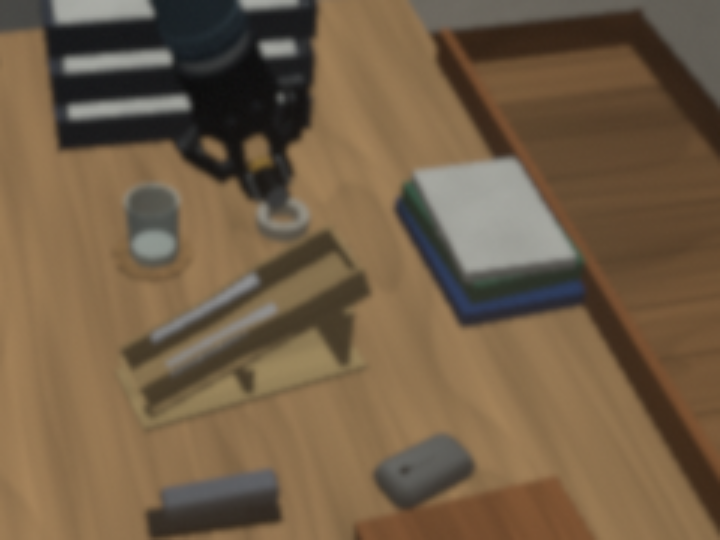

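The cell is held crosswise over the deck, at about (268,185) in the crop. The tumbler is upright on the coaster. Lowering the cell onto the deck.

{"api": "apply_moves", "payload": {
  "deltas": [
    [0.001,0.003,0.02,0,0,0],
    [0.001,0.003,0.05,0,0,0],
    [0.001,0.003,0.08,0,0,0],
    [0.001,0.003,0.105,0,0,0],
    [0.001,0.003,0.115,0,0,0]
  ]
}}

```text
time: 18.73
eef_pos: [0.6362, 0.2178, 0.115]
tool_rot: [0.639, 0.75, 0.13, 0.111]
contact_force: [-0.1, -1.2, -1.0]
gripper_width: 0.0246
grip_force: 39.4
```

{"api": "apply_moves", "payload": {
  "deltas": [
    [0,0,0.006,0,0,0],
    [0,0,0.012,0,0,0],
    [0,0,0.018,0,0,0],
    [0,0,0.022,0,0,0],
    [0,0,0.022,0,0,0]
  ]
}}

```text
time: 19.15
eef_pos: [0.6454, 0.221, 0.0994]
tool_rot: [0.638, 0.75, 0.133, 0.113]
contact_force: [0.5, -1.1, -0.4]
gripper_width: 0.0246
grip_force: 39.4
```

Run:
```python
from h import *
rackgo(.007)
im,W=cloud('side'); cv2.imwrite('pics/s3.png',cv2.resize(im[85:185,235:335],None,fx=5.5,fy=5.5));
```

```text
t 19.15 pos [0.6454 0.221  0.0994] rot [0.6375 0.7504 0.1329 0.1128] F [ 0.5 -1.1 -0.4] w 0.0246 g 39.4
rack [-0.001  -0.0021  0.0066] [ 0.0014  0.0005 -0.0017]
```

View pics/s3.png

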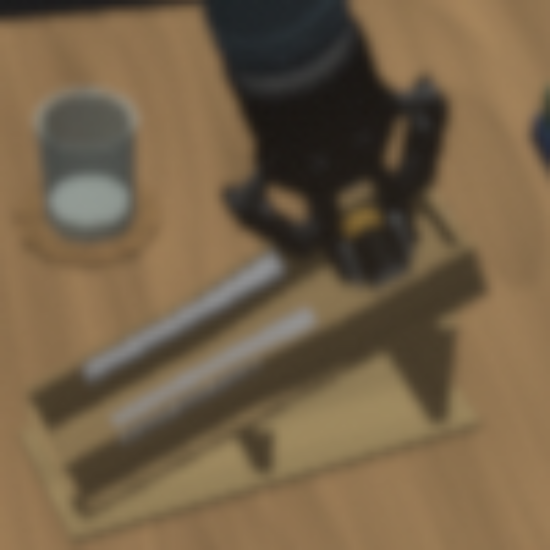

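The cell sits inside the deck walls. Lowering it the last few mm and releasing.

{"api": "apply_moves", "payload": {
  "deltas": [
    [0,0,0.001,0,0,0],
    [0,0,0.002,0,0,0],
    [0,0,0.004,0,0,0],
    [0,0,0.005,0,0,0],
    [0,0,0.005,0,0,0]
  ]
}}

```text
time: 19.62
eef_pos: [0.6468, 0.2211, 0.0943]
tool_rot: [0.637, 0.751, 0.133, 0.113]
contact_force: [-0.6, 0.4, -0.6]
gripper_width: 0.0245
grip_force: 39.4
```

{"api": "apply_moves", "payload": {
  "deltas": [
    [0,0,0,0,0,0],
    [0,0,0,0,0,0],
    [0,0,0,0,0,0],
    [0,0,0,0,0,0],
    [0,0,0,0,0,0]
  ],
  "fingers": 0.4
}}

```text
time: 20.03
eef_pos: [0.6469, 0.2214, 0.0946]
tool_rot: [0.637, 0.751, 0.133, 0.113]
contact_force: [-0.5, -0.4, -0.4]
gripper_width: 0.0342
grip_force: 0.1
```

{"api": "apply_moves", "payload": {
  "deltas": [
    [0,0,-0.01,0,0,0],
    [0,0,-0.03,0,0,0],
    [0,0,-0.06,0,0,0],
    [0,0,-0.09,0,0,0],
    [0,0,-0.13,0,0,0]
  ]
}}

```text
time: 20.45
eef_pos: [0.6013, 0.2134, 0.2163]
tool_rot: [0.637, 0.751, 0.131, 0.112]
contact_force: [0.2, -1.6, 0.8]
gripper_width: 0.0339
grip_force: 0.0
```

{"api": "apply_moves", "payload": {
  "deltas": [
    [0,0,0,0.017,-0.02,0.112],
    [0,0,0,0.035,-0.04,0.224],
    [0,0,0,0.052,-0.06,0.336],
    [0,0,0,0.069,-0.079,0.448],
    [0,0,0,0.087,-0.099,0.56]
  ]
}}

```text
time: 20.87
eef_pos: [0.6024, 0.2145, 0.2178]
tool_rot: [0.831, 0.542, 0.095, 0.081]
contact_force: [0.0, 0.5, -0.4]
gripper_width: 0.0342
grip_force: 0.0
```

```bash
cat >> h.py <<'E'
def rackcells(name='side',save=None):
    im,W=cloud(name); k=np.load('rack.npz'); x,n=k['x'],k['n']; O=k['load']-.205*x
    y=np.cross(n,x); L=(W-O)@np.c_[x,y,n]
    m=(L[...,0]>-.01)&(L[...,0]<.24)&(abs(L[...,1])<.024)&(L[...,2]>.006)&(L[...,2]<.045)&(im.max(2)<45)
    if save: cv2.imwrite(save,cv2.resize(im[85:185,235:335],None,fx=5.5,fy=5.5))
    h,e=np.histogram(L[...,0][m],np.arange(-.01,.25,.01)); print(dict((round(float(a)*1000),int(b)) for a,b in zip(e,h) if b))
E
python3 - <<'E'
from h import *
st(); rackcells(save='pics/s4.png')
E
```

```text
t 20.87 pos [0.6024 0.2145 0.2178] rot [0.8311 0.542  0.0952 0.0806] F [ 0.   0.5 -0.4] w 0.0342 g 0.0
{0: 5, 10: 2}
```

View pics/s4.png

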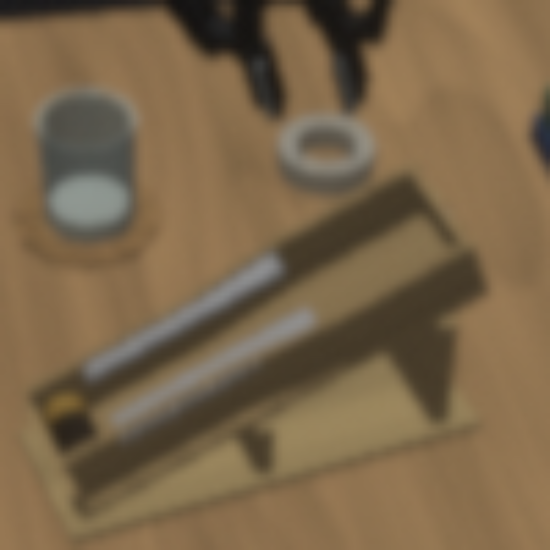

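The first cell lies across at the stop, at (68,418). Now the second old cell.

{"api": "apply_moves", "payload": {
  "deltas": [
    [0,0,0,0.017,-0.02,0.112],
    [0,0,0,0.035,-0.04,0.224],
    [0,0,0,0.052,-0.06,0.336],
    [0,0,0,0.069,-0.079,0.448],
    [0,0,0,0.087,-0.099,0.56]
  ],
  "fingers": 0.47
}}

```text
time: 21.33
eef_pos: [0.6024, 0.2147, 0.2172]
tool_rot: [0.954, 0.292, 0.05, 0.042]
contact_force: [-0.7, -0.3, -0.8]
gripper_width: 0.0403
grip_force: 0.0
```

{"api": "apply_moves", "payload": {
  "deltas": [
    [0,0,0,0.017,-0.02,0.112],
    [0,0,0,0.035,-0.04,0.224],
    [0,0,0,0.052,-0.06,0.336],
    [0,0,0,0.069,-0.079,0.448],
    [0,0,0,0.087,-0.099,0.56]
  ]
}}

```text
time: 21.75
eef_pos: [0.6026, 0.2147, 0.2172]
tool_rot: [1.0, 0.016, -0.0, -0.001]
contact_force: [-0.2, -0.2, 0.3]
gripper_width: 0.0406
grip_force: 0.0
```

{"api": "apply_moves", "payload": {
  "deltas": [
    [-0.006,0.028,0,0,0,0],
    [-0.013,0.056,0,0,0,0],
    [-0.019,0.084,0,0,0,0],
    [-0.026,0.112,0,0,0,0],
    [-0.032,0.138,0,0,0,0]
  ]
}}

```text
time: 22.17
eef_pos: [0.575, 0.0736, 0.2169]
tool_rot: [1.0, 0.019, 0.0, 0.0]
contact_force: [-0.7, -0.3, -0.4]
gripper_width: 0.0402
grip_force: 0.0
```

{"api": "apply_moves", "payload": {
  "deltas": [
    [-0.006,0.028,0,0,0,0],
    [-0.013,0.056,0,0,0,0],
    [-0.019,0.084,0,0,0,0],
    [-0.026,0.112,0,0,0,0],
    [-0.032,0.138,0,0,0,0]
  ]
}}

```text
time: 22.58
eef_pos: [0.5477, -0.0655, 0.217]
tool_rot: [1.0, 0.018, 0.001, 0.0]
contact_force: [0.3, -0.0, -0.1]
gripper_width: 0.0397
grip_force: 0.0
```

{"api": "apply_moves", "payload": {
  "deltas": [
    [-0.006,0.028,0,0,0,0],
    [-0.013,0.056,0,0,0,0],
    [-0.019,0.084,0,0,0,0],
    [-0.026,0.112,0,0,0,0],
    [-0.032,0.138,0,0,0,0]
  ]
}}

```text
time: 23.0
eef_pos: [0.5205, -0.2045, 0.2171]
tool_rot: [1.0, 0.018, 0.0, 0.0]
contact_force: [0.9, 0.0, -0.2]
gripper_width: 0.0402
grip_force: 0.0
```

{"api": "apply_moves", "payload": {
  "deltas": [
    [0,0,0,0,0,0],
    [0,0,0,0,0,0],
    [0,0,0,0,0,0],
    [0,0,0,0,0,0],
    [0,0,0,0,0,0]
  ]
}}

```text
time: 23.42
eef_pos: [0.5217, -0.2009, 0.2168]
tool_rot: [1.0, 0.019, 0.0, -0.0]
contact_force: [-0.4, -0.2, 0.3]
gripper_width: 0.0399
grip_force: 0.0
```

Run:
```python
from h import *
st(); y=np.radians(2); go([.5197,-.203,.021],y); im,W=cloud('side'); cell(W,[.5197,-.203],zf=.016); im,W=cloud('top'); cell(W,[.514,-.411],zf=.003); cell(W,[.460,-.409],zf=.003)
```

```text
t 23.42 pos [ 0.5217 -0.2009  0.2168] rot [ 9.998e-01  1.920e-02  3.000e-04 -2.000e-04] F [-0.4 -0.2  0.3] w 0.0399 g 0.0
delta [-0.0022  0.0022  0.1958] rv [-0.0005 -0.0007  0.0034] rows 5.0
cell n 189 c [ 0.5227 -0.2053] mean [ 0.522  -0.2082  0.0394] sz [0.05  0.027] a 3.8 top 0.044
cell n 100 c [ 0.5134 -0.4121] mean [ 0.5129 -0.4108  0.0259] sz [0.046 0.026] a 3.4 top 0.031
cell n 116 c [ 0.4606 -0.4101] mean [ 0.4608 -0.4089  0.0262] sz [0.025 0.048] a -1.2 top 0.031
```

{"api": "apply_moves", "payload": {
  "deltas": [
    [-0.002,0.002,0.03,0,0,0],
    [-0.002,0.002,0.07,0,0,0],
    [-0.002,0.002,0.11,0,0,0],
    [-0.002,0.002,0.15,0,0,0],
    [-0.002,0.002,0.175,0,0,0]
  ]
}}

```text
time: 23.93
eef_pos: [0.5168, -0.2037, 0.0377]
tool_rot: [1.0, 0.018, -0.002, -0.001]
contact_force: [0.7, -0.3, -1.2]
gripper_width: 0.0404
grip_force: 0.0
```

{"api": "apply_moves", "payload": {
  "deltas": [
    [0,0,0.005,0,0,0],
    [0,0,0.01,0,0,0],
    [0,0,0.015,0,0,0],
    [0,0,0.021,0,0,0],
    [0,0,0.021,0,0,0]
  ]
}}

```text
time: 24.35
eef_pos: [0.5202, -0.2054, 0.0214]
tool_rot: [1.0, 0.017, 0.001, 0.0]
contact_force: [-0.7, -0.1, 0.6]
gripper_width: 0.0403
grip_force: 0.0
```

{"api": "apply_moves", "payload": {
  "deltas": [
    [0,0,0,0,0,0],
    [0,0,0,0,0,0],
    [0,0,0,0,0,0],
    [0,0,0,0,0,0],
    [0,0,0,0,0,0]
  ],
  "fingers": 0.1
}}

```text
time: 24.77
eef_pos: [0.5204, -0.2055, 0.0219]
tool_rot: [1.0, 0.017, 0.001, 0.001]
contact_force: [-0.6, 0.2, 5.8]
gripper_width: 0.0245
grip_force: 39.5
```

{"api": "apply_moves", "payload": {
  "deltas": [
    [0,0,-0.02,0,0,0],
    [0,0,-0.06,0,0,0],
    [0,0,-0.1,0,0,0],
    [0,0,-0.15,0,0,0],
    [0,0,-0.195,0,0,0]
  ]
}}

```text
time: 25.18
eef_pos: [0.5182, -0.2046, 0.2051]
tool_rot: [1.0, 0.017, -0.001, -0.0]
contact_force: [1.1, -0.7, -0.0]
gripper_width: 0.0244
grip_force: 39.4
```

{"api": "apply_moves", "payload": {
  "deltas": [
    [0.006,-0.028,0,0,0,0],
    [0.013,-0.056,0,0,0,0],
    [0.019,-0.084,0,0,0,0],
    [0.026,-0.112,0,0,0,0],
    [0.031,-0.138,0,0,0,0]
  ]
}}

```text
time: 25.6
eef_pos: [0.5452, -0.0644, 0.2038]
tool_rot: [1.0, 0.017, 0.0, -0.0]
contact_force: [0.6, 1.2, -0.8]
gripper_width: 0.0248
grip_force: 39.5
```

{"api": "apply_moves", "payload": {
  "deltas": [
    [0.006,-0.028,0,0,0,0],
    [0.013,-0.056,0,0,0,0],
    [0.019,-0.084,0,0,0,0],
    [0.026,-0.112,0,0,0,0],
    [0.031,-0.138,0,0,0,0]
  ]
}}

```text
time: 26.02
eef_pos: [0.5714, 0.0746, 0.2036]
tool_rot: [1.0, 0.017, -0.0, -0.0]
contact_force: [-0.8, -0.2, -0.4]
gripper_width: 0.0246
grip_force: 39.5
```

{"api": "apply_moves", "payload": {
  "deltas": [
    [0.006,-0.028,0,0,0,0],
    [0.013,-0.056,0,0,0,0],
    [0.019,-0.084,0,0,0,0],
    [0.026,-0.112,0,0,0,0],
    [0.031,-0.138,0,0,0,0]
  ]
}}

```text
time: 26.43
eef_pos: [0.5977, 0.2133, 0.2034]
tool_rot: [1.0, 0.017, -0.0, -0.0]
contact_force: [1.2, -0.2, 0.1]
gripper_width: 0.0245
grip_force: 39.5
```

{"api": "apply_moves", "payload": {
  "deltas": [
    [0,0,0,-0.017,0.02,-0.112],
    [0,0,0,-0.035,0.04,-0.224],
    [0,0,0,-0.052,0.06,-0.336],
    [0,0,0,-0.069,0.079,-0.448],
    [0,0,0,-0.087,0.099,-0.56]
  ]
}}

```text
time: 26.85
eef_pos: [0.5974, 0.212, 0.2033]
tool_rot: [0.953, 0.295, 0.05, 0.042]
contact_force: [-0.9, 0.2, 0.0]
gripper_width: 0.0244
grip_force: 39.5
```

{"api": "apply_moves", "payload": {
  "deltas": [
    [0,0,0,-0.017,0.02,-0.112],
    [0,0,0,-0.035,0.04,-0.224],
    [0,0,0,-0.052,0.06,-0.336],
    [0,0,0,-0.069,0.079,-0.448],
    [0,0,0,-0.087,0.099,-0.56]
  ]
}}

```text
time: 27.27
eef_pos: [0.5973, 0.2119, 0.2034]
tool_rot: [0.828, 0.547, 0.095, 0.081]
contact_force: [1.1, 0.1, -0.0]
gripper_width: 0.0245
grip_force: 39.5
```

{"api": "apply_moves", "payload": {
  "deltas": [
    [0,0,0,-0.017,0.02,-0.112],
    [0,0,0,-0.035,0.04,-0.224],
    [0,0,0,-0.052,0.06,-0.336],
    [0,0,0,-0.069,0.079,-0.448],
    [0,0,0,-0.087,0.099,-0.56]
  ]
}}

```text
time: 27.68
eef_pos: [0.5972, 0.2117, 0.2034]
tool_rot: [0.635, 0.753, 0.132, 0.113]
contact_force: [0.5, 0.0, -0.7]
gripper_width: 0.0248
grip_force: 39.5
```

{"api": "apply_moves", "payload": {
  "deltas": [
    [0,0,0,0,0,0],
    [0,0,0,0,0,0],
    [0,0,0,0,0,0],
    [0,0,0,0,0,0],
    [0,0,0,0,0,0]
  ]
}}

```text
time: 28.1
eef_pos: [0.5981, 0.2124, 0.2042]
tool_rot: [0.638, 0.75, 0.133, 0.113]
contact_force: [-0.9, -0.1, 0.7]
gripper_width: 0.0243
grip_force: 39.5
```

Run:
```python
from h import *
rackgo(.002)
```

```text
t 28.1 pos [0.5981 0.2124 0.2042] rot [0.6376 0.7504 0.133  0.1126] F [-0.9 -0.1  0.7] w 0.0243 g 39.5
rack [-0.0002  0.0071  0.1264] [ 0.0012  0.0001 -0.002 ]
```

{"api": "apply_moves", "payload": {
  "deltas": [
    [0,0.007,0.02,0,0,0],
    [0,0.007,0.05,0,0,0],
    [0,0.007,0.08,0,0,0],
    [0,0.007,0.1,0,0,0],
    [0,0.007,0.11,0,0,0]
  ]
}}

```text
time: 28.52
eef_pos: [0.6409, 0.2182, 0.0995]
tool_rot: [0.638, 0.751, 0.131, 0.112]
contact_force: [-0.3, 0.8, -0.5]
gripper_width: 0.0246
grip_force: 39.5
```

{"api": "apply_moves", "payload": {
  "deltas": [
    [0,0,0.005,0,0,0],
    [0,0,0.01,0,0,0],
    [0,0,0.014,0,0,0],
    [0,0,0.016,0,0,0],
    [0,0,0.016,0,0,0]
  ]
}}

```text
time: 28.93
eef_pos: [0.6461, 0.2207, 0.093]
tool_rot: [0.637, 0.751, 0.131, 0.115]
contact_force: [-16.1, -8.2, 24.3]
gripper_width: 0.0244
grip_force: 42.3
```

{"api": "apply_moves", "payload": {
  "deltas": [
    [0,0,0,0,0,0],
    [0,0,0,0,0,0],
    [0,0,0,0,0,0],
    [0,0,0,0,0,0],
    [0,0,0,0,0,0]
  ],
  "fingers": 0.4
}}

```text
time: 29.35
eef_pos: [0.6473, 0.2199, 0.0881]
tool_rot: [0.637, 0.75, 0.133, 0.113]
contact_force: [-0.4, 0.8, 0.5]
gripper_width: 0.0341
grip_force: 0.1
```

{"api": "apply_moves", "payload": {
  "deltas": [
    [0,0,-0.01,0,0,0],
    [0,0,-0.03,0,0,0],
    [0,0,-0.06,0,0,0],
    [0,0,-0.09,0,0,0],
    [0,0,-0.13,0,0,0]
  ]
}}

```text
time: 29.77
eef_pos: [0.6016, 0.2118, 0.2095]
tool_rot: [0.638, 0.751, 0.131, 0.111]
contact_force: [0.3, -0.9, 1.6]
gripper_width: 0.0341
grip_force: 0.0
```

{"api": "apply_moves", "payload": {
  "deltas": [
    [0,0,0,0.017,-0.02,0.112],
    [0,0,0,0.035,-0.04,0.224],
    [0,0,0,0.052,-0.06,0.336],
    [0,0,0,0.069,-0.079,0.448],
    [0,0,0,0.087,-0.099,0.56]
  ]
}}

```text
time: 30.18
eef_pos: [0.6027, 0.213, 0.2109]
tool_rot: [0.831, 0.542, 0.095, 0.08]
contact_force: [0.3, -0.0, -0.6]
gripper_width: 0.0342
grip_force: 0.0
```

{"api": "apply_moves", "payload": {
  "deltas": [
    [0,0,0,0.017,-0.02,0.112],
    [0,0,0,0.035,-0.04,0.224],
    [0,0,0,0.052,-0.06,0.336],
    [0,0,0,0.069,-0.079,0.448],
    [0,0,0,0.087,-0.099,0.56]
  ],
  "fingers": 0.6
}}

```text
time: 30.6
eef_pos: [0.6027, 0.2134, 0.2107]
tool_rot: [0.955, 0.29, 0.049, 0.041]
contact_force: [0.5, -0.0, -1.1]
gripper_width: 0.051
grip_force: 0.0
```

{"api": "apply_moves", "payload": {
  "deltas": [
    [0,0,0,0.017,-0.02,0.112],
    [0,0,0,0.035,-0.04,0.224],
    [0,0,0,0.052,-0.06,0.336],
    [0,0,0,0.069,-0.079,0.448],
    [0,0,0,0.087,-0.099,0.56]
  ]
}}

```text
time: 31.02
eef_pos: [0.6029, 0.2134, 0.2107]
tool_rot: [1.0, 0.015, -0.0, -0.001]
contact_force: [-0.1, 0.1, 1.0]
gripper_width: 0.0514
grip_force: 0.0
```

Run:
```python
from h import *
rackcells(save='pics/s5.png'); st(); im,W=cloud('top'); cell(W,[.514,-.411],zf=.003); cell(W,[.460,-.409],zf=.003)
# tray angle
h=cv2.cvtColor(im,cv2.COLOR_BGR2HSV)
y=np.radians(0); a=go([.5135,-.411,.2],y);
```

```text
{0: 6, 10: 4, 20: 6, 30: 1}
t 31.07 pos [0.6041 0.2119 0.2105] rot [ 9.999e-01  1.200e-02 -3.000e-04 -8.000e-04] F [ 1.4 -0.7 -0.2] w 0.0513 g 0.0
cell n 100 c [ 0.5134 -0.4124] mean [ 0.5135 -0.4109  0.026 ] sz [0.047 0.026] a 6.9 top 0.031
cell n 116 c [ 0.4607 -0.4099] mean [ 0.4605 -0.4091  0.0259] sz [0.026 0.048] a -2.1 top 0.03
delta [-0.1108  0.6194  0.0103] rv [-0.0001 -0.0008  0.0326] rows 16.0
```

View pics/s5.png

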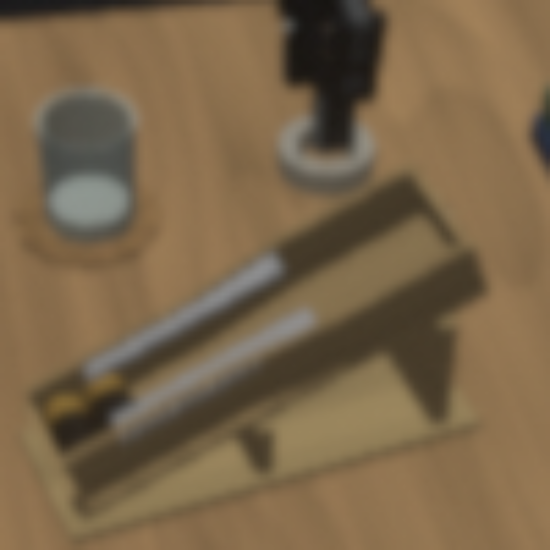

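Both old cells are in line at (68,418) and (105,397). Now the tray cells.

{"api": "apply_moves", "payload": {
  "deltas": [
    [-0.005,0.031,0,0,0,0],
    [-0.011,0.062,0,0,0,0],
    [-0.016,0.093,0,0,0,0],
    [-0.022,0.124,0,0,0,0],
    [-0.028,0.155,0,0,0,0]
  ],
  "fingers": 0.42
}}

```text
time: 31.53
eef_pos: [0.5797, 0.056, 0.2103]
tool_rot: [1.0, 0.019, 0.0, 0.0]
contact_force: [0.3, -0.1, 0.3]
gripper_width: 0.0359
grip_force: 0.0
```

{"api": "apply_moves", "payload": {
  "deltas": [
    [-0.005,0.031,0,0,0,0],
    [-0.011,0.062,0,0,0,0],
    [-0.016,0.093,0,0,0,0],
    [-0.022,0.124,0,0,0,0],
    [-0.028,0.155,0,0,0,0]
  ]
}}

```text
time: 31.95
eef_pos: [0.5571, -0.0999, 0.2104]
tool_rot: [1.0, 0.019, 0.0, 0.0]
contact_force: [-0.1, -0.1, -0.6]
gripper_width: 0.0359
grip_force: 0.0
```

{"api": "apply_moves", "payload": {
  "deltas": [
    [-0.005,0.031,0,0,0,0],
    [-0.011,0.062,0,0,0,0],
    [-0.016,0.093,0,0,0,0],
    [-0.022,0.124,0,0,0,0],
    [-0.028,0.155,0,0,0,0]
  ]
}}

```text
time: 32.37
eef_pos: [0.5347, -0.2557, 0.2105]
tool_rot: [1.0, 0.019, 0.0, 0.0]
contact_force: [0.1, -0.3, 0.6]
gripper_width: 0.0357
grip_force: 0.0
```

{"api": "apply_moves", "payload": {
  "deltas": [
    [-0.005,0.031,0,0,0,0],
    [-0.011,0.062,0,0,0,0],
    [-0.016,0.093,0,0,0,0],
    [-0.022,0.124,0,0,0,0],
    [-0.028,0.155,0,0,0,0]
  ]
}}

```text
time: 32.78
eef_pos: [0.5122, -0.4115, 0.2104]
tool_rot: [1.0, 0.019, 0.0, 0.0]
contact_force: [0.3, 0.5, 0.0]
gripper_width: 0.0361
grip_force: 0.0
```

{"api": "apply_moves", "payload": {
  "deltas": [
    [0,0,0,0,0,0],
    [0,0,0,0,0,0],
    [0,0,0,0,0,0],
    [0,0,0,0,0,0],
    [0,0,0,0,0,0]
  ]
}}

```text
time: 33.2
eef_pos: [0.5135, -0.4083, 0.2104]
tool_rot: [1.0, 0.019, 0.0, -0.0]
contact_force: [0.6, 0.4, 0.3]
gripper_width: 0.0357
grip_force: 0.0
```

Run:
```python
from h import *
im,W=cloud('side'); st(); cell(W,[.514,-.411],zf=.003); cell(W,[.460,-.409],zf=.003); go([.5135,-.4115,.014],0.02)
```

```text
t 33.25 pos [ 0.5134 -0.4086  0.2104] rot [ 9.998e-01  1.920e-02  3.000e-04 -2.000e-04] F [-0.5  0.1 -0.2] w 0.0361 g 0.0
cell n 283 c [ 0.51   -0.4152] mean [ 0.5117 -0.417   0.0265] sz [0.061 0.026] a 3.0 top 0.03
cell n 286 c [ 0.4643 -0.4122] mean [ 0.4616 -0.4149  0.0264] sz [0.026 0.06 ] a -0.3 top 0.03
delta [-1.000e-04  3.000e-03  1.964e-01] rv [-0.0004 -0.0005  0.0183] rows 5.0
```

{"api": "apply_moves", "payload": {
  "deltas": [
    [0,0.0045,0.03,0,0,0],
    [0,0.0045,0.07,0,0,0],
    [0,0.0045,0.11,0,0,0],
    [0,0.0045,0.15,0,0,0],
    [0,0.0045,0.17,0,0,0]
  ]
}}

```text
time: 33.67
eef_pos: [0.5097, -0.4122, 0.0348]
tool_rot: [1.0, 0.018, -0.003, -0.002]
contact_force: [0.0, -0.6, 0.2]
gripper_width: 0.036
grip_force: 0.0
```

{"api": "apply_moves", "payload": {
  "deltas": [
    [0,0,0.007,0,0,0],
    [0,0,0.014,0,0,0],
    [0,0,0.021,0,0,0],
    [0,0,0.026,0,0,0],
    [0,0,0.026,0,0,0]
  ]
}}

```text
time: 34.08
eef_pos: [0.5133, -0.4155, 0.0148]
tool_rot: [1.0, 0.017, 0.001, 0.0]
contact_force: [-0.0, 0.2, -0.7]
gripper_width: 0.0359
grip_force: 0.0
```

{"api": "apply_moves", "payload": {
  "deltas": [
    [0,0,0,0,0,0],
    [0,0,0,0,0,0],
    [0,0,0,0,0,0],
    [0,0,0.003,0,0,0],
    [0,0,0.006,0,0,0]
  ],
  "fingers": 0.34
}}

```text
time: 34.5
eef_pos: [0.513, -0.4156, 0.0086]
tool_rot: [1.0, 0.017, 0.001, 0.0]
contact_force: [-0.5, 0.5, -0.5]
gripper_width: 0.0292
grip_force: 0.0
```

{"api": "apply_moves", "payload": {
  "deltas": [
    [0,0,0,0,0,0],
    [0,0,0,0,0,0],
    [0,0,0,0,0,0],
    [0,0,0,0,0,0],
    [0,0,0,0,0,0]
  ],
  "fingers": 0.1
}}

```text
time: 34.92
eef_pos: [0.5125, -0.4152, 0.0079]
tool_rot: [1.0, 0.017, 0.0, -0.0]
contact_force: [0.4, -0.1, 0.3]
gripper_width: 0.0244
grip_force: 39.1
```

{"api": "apply_moves", "payload": {
  "deltas": [
    [0,0,-0.02,0,0,0],
    [0,0,-0.06,0,0,0],
    [0,0,-0.1,0,0,0],
    [0,0,-0.15,0,0,0],
    [0,0,-0.19,0,0,0]
  ]
}}

```text
time: 35.33
eef_pos: [0.5118, -0.4146, 0.1924]
tool_rot: [1.0, 0.017, -0.001, -0.001]
contact_force: [0.6, -0.2, -0.5]
gripper_width: 0.0246
grip_force: 40.2
```

Run:
```python
from h import *
im,W=cloud('side'); s=st(); k=np.load('rack.npz'); go(k['load']+k['n']*.13,np.radians(2))
```

```text
t 35.38 pos [ 0.5173 -0.4178  0.2036] rot [0.9998 0.0171 0.0058 0.0048] F [ 2.5 -2.1  5. ] w 0.0242 g 40.2
delta [ 0.1087 -0.6275 -0.0095] rv [ 0.0098 -0.0115 -0.0006] rows 16.0
```

{"api": "apply_moves", "payload": {
  "deltas": [
    [0.005,-0.031,-0.002,0,0,0],
    [0.011,-0.062,-0.003,0,0,0],
    [0.017,-0.093,-0.003,0,0,0],
    [0.022,-0.124,-0.003,0,0,0],
    [0.028,-0.156,-0.003,0,0,0]
  ]
}}

```text
time: 35.8
eef_pos: [0.5345, -0.2571, 0.1939]
tool_rot: [1.0, 0.017, -0.0, -0.0]
contact_force: [0.9, -0.8, -1.2]
gripper_width: 0.0245
grip_force: 40.2
```

{"api": "apply_moves", "payload": {
  "deltas": [
    [0.005,-0.031,-0.002,0,0,0],
    [0.011,-0.062,-0.003,0,0,0],
    [0.017,-0.093,-0.003,0,0,0],
    [0.022,-0.124,-0.003,0,0,0],
    [0.028,-0.156,-0.003,0,0,0]
  ]
}}

```text
time: 36.22
eef_pos: [0.5572, -0.1003, 0.197]
tool_rot: [1.0, 0.017, -0.0, 0.0]
contact_force: [0.1, -0.6, -1.6]
gripper_width: 0.0245
grip_force: 40.2
```

{"api": "apply_moves", "payload": {
  "deltas": [
    [0.005,-0.031,-0.002,0,0,0],
    [0.011,-0.062,-0.003,0,0,0],
    [0.017,-0.093,-0.003,0,0,0],
    [0.022,-0.124,-0.003,0,0,0],
    [0.028,-0.156,-0.003,0,0,0]
  ]
}}

```text
time: 36.63
eef_pos: [0.5799, 0.0564, 0.1999]
tool_rot: [1.0, 0.017, -0.0, 0.0]
contact_force: [0.8, 0.4, -1.2]
gripper_width: 0.0243
grip_force: 40.2
```

{"api": "apply_moves", "payload": {
  "deltas": [
    [0.005,-0.031,-0.002,0,0,0],
    [0.011,-0.062,-0.003,0,0,0],
    [0.017,-0.093,-0.003,0,0,0],
    [0.022,-0.124,-0.003,0,0,0],
    [0.028,-0.156,-0.003,0,0,0]
  ]
}}

```text
time: 37.05
eef_pos: [0.6027, 0.2131, 0.2027]
tool_rot: [1.0, 0.017, -0.0, 0.0]
contact_force: [0.3, 0.4, -0.2]
gripper_width: 0.0239
grip_force: 40.2
```

{"api": "apply_moves", "payload": {
  "deltas": [
    [0,0,0,-0.017,0.02,-0.112],
    [0,0,0,-0.035,0.04,-0.224],
    [0,0,0,-0.052,0.06,-0.336],
    [0,0,0,-0.069,0.079,-0.448],
    [0,0,0,-0.087,0.099,-0.56]
  ]
}}

```text
time: 37.47
eef_pos: [0.6026, 0.2125, 0.2027]
tool_rot: [0.953, 0.296, 0.049, 0.042]
contact_force: [-0.3, 0.4, -1.5]
gripper_width: 0.0244
grip_force: 40.2
```

{"api": "apply_moves", "payload": {
  "deltas": [
    [0,0,0,-0.017,0.02,-0.112],
    [0,0,0,-0.035,0.04,-0.224],
    [0,0,0,-0.052,0.06,-0.336],
    [0,0,0,-0.069,0.079,-0.448],
    [0,0,0,-0.087,0.099,-0.56]
  ]
}}

```text
time: 37.88
eef_pos: [0.6024, 0.2123, 0.2028]
tool_rot: [0.828, 0.547, 0.095, 0.081]
contact_force: [0.5, 0.4, -0.9]
gripper_width: 0.0245
grip_force: 40.2
```

{"api": "apply_moves", "payload": {
  "deltas": [
    [0,0,0,-0.017,0.02,-0.112],
    [0,0,0,-0.035,0.04,-0.224],
    [0,0,0,-0.052,0.06,-0.336],
    [0,0,0,-0.069,0.079,-0.448],
    [0,0,0,-0.087,0.099,-0.56]
  ]
}}

```text
time: 38.3
eef_pos: [0.6023, 0.2122, 0.2029]
tool_rot: [0.635, 0.753, 0.132, 0.113]
contact_force: [-0.7, 0.4, -0.8]
gripper_width: 0.0244
grip_force: 40.2
```

{"api": "apply_moves", "payload": {
  "deltas": [
    [0,0,0,0,0,0],
    [0,0,0,0,0,0],
    [0,0,0,0,0,0],
    [0,0,0,0,0,0],
    [0,0,0,0,0,0]
  ]
}}

```text
time: 38.72
eef_pos: [0.6032, 0.2127, 0.2037]
tool_rot: [0.638, 0.75, 0.133, 0.113]
contact_force: [0.2, -0.1, -1.2]
gripper_width: 0.0245
grip_force: 40.2
```

Run:
```python
from h import *
rackgo(.007)
```

```text
t 38.72 pos [0.6032 0.2127 0.2037] rot [0.6376 0.7504 0.133  0.1126] F [ 0.2 -0.1 -1.2] w 0.0245 g 40.2
rack [0.0003 0.0025 0.1192] [ 0.0012  0.0001 -0.0019]
```

{"api": "apply_moves", "payload": {
  "deltas": [
    [0,0.002,0.02,0,0,0],
    [0,0.002,0.05,0,0,0],
    [0,0.002,0.075,0,0,0],
    [0,0.002,0.095,0,0,0],
    [0,0.002,0.105,0,0,0]
  ]
}}

```text
time: 39.13
eef_pos: [0.6398, 0.2176, 0.1023]
tool_rot: [0.638, 0.751, 0.131, 0.112]
contact_force: [0.5, -0.7, -1.9]
gripper_width: 0.0242
grip_force: 40.2
```

{"api": "apply_moves", "payload": {
  "deltas": [
    [0,0,0.005,0,0,0],
    [0,0,0.009,0,0,0],
    [0,0,0.013,0,0,0],
    [0,0,0.014,0,0,0],
    [0,0,0.014,0,0,0]
  ]
}}

```text
time: 39.55
eef_pos: [0.6455, 0.2194, 0.0932]
tool_rot: [0.637, 0.751, 0.133, 0.113]
contact_force: [0.6, 0.3, -0.2]
gripper_width: 0.0248
grip_force: 40.2
```

{"api": "apply_moves", "payload": {
  "deltas": [
    [0,0,0,0,0,0],
    [0,0,0,0,0,0],
    [0,0,0,0,0,0],
    [0,0,0,0,0,0],
    [0,0,0,0,0,0]
  ],
  "fingers": 0.4
}}

```text
time: 39.97
eef_pos: [0.6453, 0.2192, 0.0927]
tool_rot: [0.637, 0.751, 0.133, 0.113]
contact_force: [-0.4, 1.3, 0.4]
gripper_width: 0.0343
grip_force: 0.1
```

{"api": "apply_moves", "payload": {
  "deltas": [
    [0,0,-0.01,0,0,0],
    [0,0,-0.03,0,0,0],
    [0,0,-0.06,0,0,0],
    [0,0,-0.09,0,0,0],
    [0,0,-0.13,0,0,0]
  ]
}}

```text
time: 40.38
eef_pos: [0.5997, 0.2111, 0.214]
tool_rot: [0.638, 0.751, 0.131, 0.112]
contact_force: [0.3, -1.6, 1.4]
gripper_width: 0.0337
grip_force: 0.0
```

{"api": "apply_moves", "payload": {
  "deltas": [
    [0,0,0,0.017,-0.02,0.112],
    [0,0,0,0.035,-0.04,0.224],
    [0,0,0,0.052,-0.06,0.336],
    [0,0,0,0.069,-0.079,0.448],
    [0,0,0,0.087,-0.099,0.56]
  ]
}}

```text
time: 40.8
eef_pos: [0.6008, 0.2122, 0.2155]
tool_rot: [0.831, 0.542, 0.095, 0.081]
contact_force: [0.2, -0.4, 0.2]
gripper_width: 0.0338
grip_force: 0.0
```

{"api": "apply_moves", "payload": {
  "deltas": [
    [0,0,0,0.017,-0.02,0.112],
    [0,0,0,0.035,-0.04,0.224],
    [0,0,0,0.052,-0.06,0.336],
    [0,0,0,0.069,-0.079,0.448],
    [0,0,0,0.087,-0.099,0.56]
  ]
}}

```text
time: 41.22
eef_pos: [0.6008, 0.2127, 0.2153]
tool_rot: [0.955, 0.291, 0.05, 0.042]
contact_force: [-0.5, 0.5, 0.4]
gripper_width: 0.0345
grip_force: 0.0
```

{"api": "apply_moves", "payload": {
  "deltas": [
    [0,0,0,0.017,-0.02,0.112],
    [0,0,0,0.035,-0.04,0.224],
    [0,0,0,0.052,-0.06,0.336],
    [0,0,0,0.069,-0.079,0.448],
    [0,0,0,0.087,-0.099,0.56]
  ]
}}

```text
time: 41.63
eef_pos: [0.6009, 0.2127, 0.2153]
tool_rot: [1.0, 0.015, -0.0, -0.001]
contact_force: [0.2, -0.7, -0.7]
gripper_width: 0.0342
grip_force: 0.0
```

Run:
```python
from h import *
rackcells(save='pics/s6.png'); st(); im,W=cloud('top'); cell(W,[.460,-.409],zf=.003)
go([.4605,-.4115,.2],np.radians(2));
```

```text
{0: 6, 10: 6, 20: 8, 30: 1, 50: 8, 60: 10}
t 41.68 pos [0.6021 0.2112 0.2152] rot [ 9.999e-01  1.210e-02 -1.000e-04 -8.000e-04] F [ 1.  -0.9 -0.4] w 0.0339 g 0.0
cell n 102 c [ 0.4539 -0.3931] mean [ 0.4546 -0.3915  0.0266] sz [0.048 0.026] a 3.7 top 0.031
delta [-0.162   0.6175  0.0149] rv [ 0.     -0.0011 -0.0021] rows 16.0
```

View pics/s6.png

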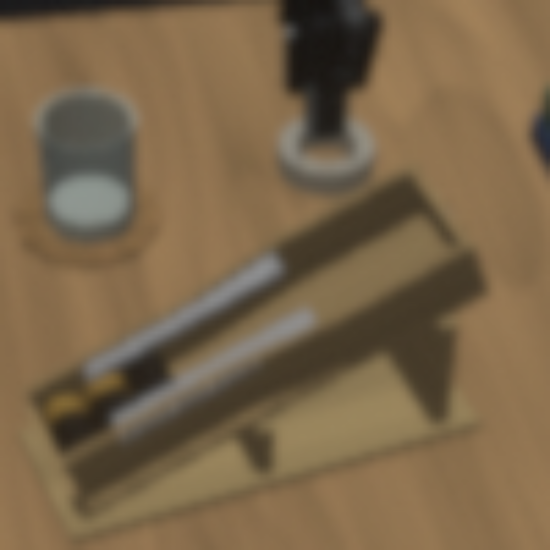

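The third cell is in line. The last new cell was knocked to about (0.454,-0.394), near the tray's left wall, so I'll grip it shallow, shift it off the wall and grip it again.

{"api": "apply_moves", "payload": {
  "deltas": [
    [-0.008,0.03,0,0,0,0],
    [-0.017,0.06,0,0,0,0],
    [-0.025,0.09,0,0,0,0],
    [-0.034,0.12,0,0,0,0],
    [-0.042,0.15,0,0,0,0]
  ],
  "fingers": 0.42
}}

```text
time: 42.15
eef_pos: [0.5634, 0.0599, 0.2148]
tool_rot: [1.0, 0.02, 0.0, 0.0]
contact_force: [-0.2, -0.2, 0.2]
gripper_width: 0.0359
grip_force: 0.0
```

{"api": "apply_moves", "payload": {
  "deltas": [
    [-0.008,0.03,0,0,0,0],
    [-0.017,0.06,0,0,0,0],
    [-0.025,0.09,0,0,0,0],
    [-0.034,0.12,0,0,0,0],
    [-0.042,0.15,0,0,0,0]
  ]
}}

```text
time: 42.57
eef_pos: [0.5266, -0.0915, 0.2149]
tool_rot: [1.0, 0.02, 0.0, 0.001]
contact_force: [1.2, -0.1, 0.6]
gripper_width: 0.036
grip_force: 0.0
```

{"api": "apply_moves", "payload": {
  "deltas": [
    [-0.008,0.03,0,0,0,0],
    [-0.017,0.06,0,0,0,0],
    [-0.025,0.09,0,0,0,0],
    [-0.034,0.12,0,0,0,0],
    [-0.042,0.15,0,0,0,0]
  ]
}}

```text
time: 42.98
eef_pos: [0.49, -0.2429, 0.2149]
tool_rot: [1.0, 0.019, 0.0, 0.001]
contact_force: [1.1, -0.1, -0.4]
gripper_width: 0.0361
grip_force: 0.0
```

{"api": "apply_moves", "payload": {
  "deltas": [
    [-0.008,0.03,0,0,0,0],
    [-0.017,0.06,0,0,0,0],
    [-0.025,0.09,0,0,0,0],
    [-0.034,0.12,0,0,0,0],
    [-0.042,0.15,0,0,0,0]
  ]
}}

```text
time: 43.4
eef_pos: [0.4534, -0.3942, 0.2149]
tool_rot: [1.0, 0.019, 0.0, 0.0]
contact_force: [1.2, -0.7, 0.5]
gripper_width: 0.0358
grip_force: 0.0
```

{"api": "apply_moves", "payload": {
  "deltas": [
    [0,0,0,0,0,0],
    [0,0,0,0,0,0],
    [0,0,0,0,0,0],
    [0,0,0,0,0,0],
    [0,0,0,0,0,0]
  ]
}}

```text
time: 43.82
eef_pos: [0.455, -0.3914, 0.2147]
tool_rot: [1.0, 0.019, 0.0, -0.0]
contact_force: [0.3, 0.0, 0.0]
gripper_width: 0.036
grip_force: 0.0
```

Run:
```python
from h import *
im,W=cloud('side'); st(); c,a=cell(W,[.454,-.394],zf=.003); go([.4543,-.395,.0125],0.035)
# side pixel of cell, crop view
m=camera_model('side'); p,_=cv2.projectPoints(np.array([[.454,-.394,.016]]),cv2.Rodrigues(np.array(m["camera_from_world"])[:3,:3])[0],np.array(m["camera_from_world"])[:3,3],np.array(m["camera_matrix"]),np.array(m["dist_coeffs"])); u,v=p.ravel().astype(int); print(u,v)
cv2.imwrite('pics/s7.png',cv2.convertScaleAbs(cv2.resize(im[v-45:v+45,u-50:u+70],None,fx=5,fy=5,interpolation=cv2.INTER_CUBIC),alpha=1.5))
```

```text
t 43.87 pos [ 0.4549 -0.3916  0.2146] rot [ 9.998e-01  1.910e-02  2.000e-04 -1.000e-04] F [ 1.4 -0.2 -0.3] w 0.0363 g 0.0
cell n 230 c [ 0.4523 -0.4151] mean [ 0.4529 -0.4159  0.0271] sz [0.025 0.05 ] a -0.1 top 0.03
delta [-0.0008  0.0034  0.2021] rv [-0.0002 -0.0004  0.0032] rows 5.0
290 345
```

View pics/s7.png

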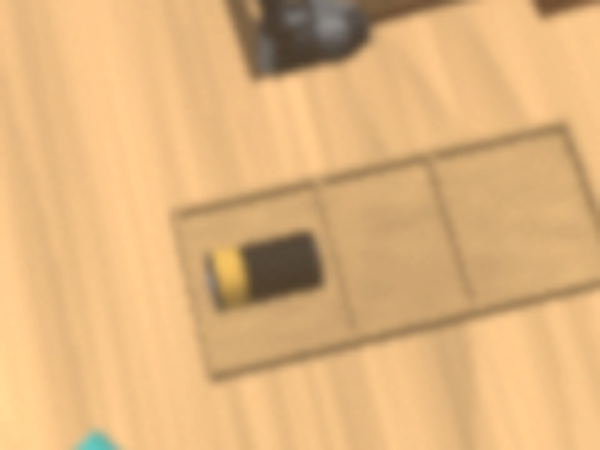

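The cell rolled back to the tray's middle; the crop shows it at (265,270). I move over it and re-check that it is at rest.

{"api": "apply_moves", "payload": {
  "deltas": [
    [-0.003,0.0215,0.03,0,0,0],
    [-0.003,0.0215,0.06,0,0,0],
    [-0.003,0.0215,0.09,0,0,0],
    [-0.003,0.0215,0.11,0,0,0],
    [-0.003,0.0215,0.11,0,0,0]
  ]
}}

```text
time: 44.28
eef_pos: [0.4484, -0.4116, 0.0991]
tool_rot: [1.0, 0.018, -0.004, -0.004]
contact_force: [-1.9, 0.2, -1.0]
gripper_width: 0.0361
grip_force: 0.0
```

{"api": "apply_moves", "payload": {
  "deltas": [
    [0,0,0,0,0,0],
    [0,0,0,0,0,0],
    [0,0,0,0,0,0],
    [0,0,0,0,0,0],
    [0,0,0,0,0,0]
  ]
}}

```text
time: 44.7
eef_pos: [0.4527, -0.4158, 0.1062]
tool_rot: [1.0, 0.017, 0.001, 0.001]
contact_force: [-0.2, -1.0, -0.3]
gripper_width: 0.0359
grip_force: 0.0
```

Run:
```python
from h import *
im,W=cloud('side'); st(); c,a=cell(W,[.454,-.413],zf=.003); go([.4525,-.413,.014],0.035)
```

```text
t 44.75 pos [ 0.4524 -0.4157  0.1058] rot [9.999e-01 1.710e-02 8.000e-04 9.000e-04] F [0.8 0.2 0. ] w 0.0358 g 0.0
cell n 214 c [ 0.4525 -0.415 ] mean [ 0.4489 -0.4187  0.0259] sz [0.025 0.051] a -0.7 top 0.03
delta [ 0.0001 -0.0028  0.0918] rv [ 0.0018 -0.0017 -0.0007] rows 3.0
```

The cell is at rest under the gripper, so I grasp it and carry it over.

{"api": "apply_moves", "payload": {
  "deltas": [
    [0,-0.001,0.02,0,0,0],
    [0,-0.001,0.04,0,0,0],
    [0,-0.001,0.06,0,0,0],
    [0,-0.001,0.08,0,0,0],
    [0,-0.001,0.091,0,0,0]
  ]
}}

```text
time: 45.17
eef_pos: [0.4504, -0.4134, 0.0115]
tool_rot: [1.0, 0.017, -0.001, -0.001]
contact_force: [-1.0, -0.2, 0.2]
gripper_width: 0.0357
grip_force: 0.0
```

{"api": "apply_moves", "payload": {
  "deltas": [
    [0,0,0,0,0,0],
    [0,0,0,0,0,0],
    [0,0,0,0,0,0],
    [0,0,0.003,0,0,0],
    [0,0,0.006,0,0,0]
  ],
  "fingers": 0.34
}}

```text
time: 45.58
eef_pos: [0.4529, -0.415, 0.0089]
tool_rot: [1.0, 0.017, 0.001, 0.001]
contact_force: [-0.8, 0.2, 0.1]
gripper_width: 0.0291
grip_force: 0.0
```

{"api": "apply_moves", "payload": {
  "deltas": [
    [0,0,0,0,0,0],
    [0,0,0,0,0,0],
    [0,0,0,0,0,0],
    [0,0,0,0,0,0],
    [0,0,0,0,0,0]
  ],
  "fingers": 0.1
}}

```text
time: 46.0
eef_pos: [0.4524, -0.4148, 0.0082]
tool_rot: [1.0, 0.017, 0.001, 0.001]
contact_force: [0.1, -0.2, 3.8]
gripper_width: 0.0246
grip_force: 39.4
```

{"api": "apply_moves", "payload": {
  "deltas": [
    [0,0,-0.02,0,0,0],
    [0,0,-0.06,0,0,0],
    [0,0,-0.1,0,0,0],
    [0,0,-0.15,0,0,0],
    [0,0,-0.19,0,0,0]
  ]
}}

```text
time: 46.42
eef_pos: [0.4503, -0.4128, 0.1911]
tool_rot: [1.0, 0.017, -0.001, -0.001]
contact_force: [0.4, -0.3, -1.4]
gripper_width: 0.0248
grip_force: 39.4
```

{"api": "apply_moves", "payload": {
  "deltas": [
    [0.008,-0.031,-0.002,0,0,0],
    [0.017,-0.062,-0.003,0,0,0],
    [0.026,-0.093,-0.003,0,0,0],
    [0.034,-0.124,-0.003,0,0,0],
    [0.043,-0.155,-0.003,0,0,0]
  ]
}}

```text
time: 46.83
eef_pos: [0.4881, -0.2558, 0.1929]
tool_rot: [1.0, 0.017, -0.001, -0.001]
contact_force: [0.1, 0.4, -0.8]
gripper_width: 0.0243
grip_force: 39.5
```

{"api": "apply_moves", "payload": {
  "deltas": [
    [0.008,-0.031,-0.002,0,0,0],
    [0.017,-0.062,-0.003,0,0,0],
    [0.026,-0.093,-0.003,0,0,0],
    [0.034,-0.124,-0.003,0,0,0],
    [0.043,-0.155,-0.003,0,0,0]
  ]
}}

```text
time: 47.25
eef_pos: [0.5256, -0.0996, 0.1958]
tool_rot: [1.0, 0.017, -0.001, -0.0]
contact_force: [0.4, 0.4, -0.4]
gripper_width: 0.0243
grip_force: 39.5
```

{"api": "apply_moves", "payload": {
  "deltas": [
    [0.008,-0.031,-0.002,0,0,0],
    [0.017,-0.062,-0.003,0,0,0],
    [0.026,-0.093,-0.003,0,0,0],
    [0.034,-0.124,-0.003,0,0,0],
    [0.043,-0.155,-0.003,0,0,0]
  ]
}}

```text
time: 47.67
eef_pos: [0.5633, 0.0563, 0.1987]
tool_rot: [1.0, 0.017, -0.001, 0.0]
contact_force: [-0.3, -0.1, -0.7]
gripper_width: 0.0248
grip_force: 39.5
```

{"api": "apply_moves", "payload": {
  "deltas": [
    [0.008,-0.031,-0.002,0,0,0],
    [0.017,-0.062,-0.003,0,0,0],
    [0.026,-0.093,-0.003,0,0,0],
    [0.034,-0.124,-0.003,0,0,0],
    [0.043,-0.155,-0.003,0,0,0]
  ]
}}

```text
time: 48.08
eef_pos: [0.6011, 0.2124, 0.2014]
tool_rot: [1.0, 0.017, -0.001, 0.001]
contact_force: [0.1, 0.5, -0.9]
gripper_width: 0.0244
grip_force: 39.5
```

{"api": "apply_moves", "payload": {
  "deltas": [
    [0,0,0,-0.017,0.02,-0.112],
    [0,0,0,-0.035,0.04,-0.224],
    [0,0,0,-0.052,0.06,-0.336],
    [0,0,0,-0.069,0.079,-0.448],
    [0,0,0,-0.087,0.099,-0.56]
  ]
}}

```text
time: 48.5
eef_pos: [0.601, 0.2114, 0.2014]
tool_rot: [0.953, 0.296, 0.048, 0.042]
contact_force: [0.0, -0.2, -0.4]
gripper_width: 0.0243
grip_force: 39.5
```

{"api": "apply_moves", "payload": {
  "deltas": [
    [0,0,0,-0.017,0.02,-0.112],
    [0,0,0,-0.035,0.04,-0.224],
    [0,0,0,-0.052,0.06,-0.336],
    [0,0,0,-0.069,0.079,-0.448],
    [0,0,0,-0.087,0.099,-0.56]
  ]
}}

```text
time: 48.92
eef_pos: [0.6008, 0.2112, 0.2015]
tool_rot: [0.828, 0.547, 0.094, 0.081]
contact_force: [0.2, -0.6, -0.8]
gripper_width: 0.0242
grip_force: 39.5
```

{"api": "apply_moves", "payload": {
  "deltas": [
    [0,0,0,-0.017,0.02,-0.112],
    [0,0,0,-0.035,0.04,-0.224],
    [0,0,0,-0.052,0.06,-0.336],
    [0,0,0,-0.069,0.079,-0.448],
    [0,0,0,-0.087,0.099,-0.56]
  ]
}}

```text
time: 49.33
eef_pos: [0.6007, 0.2111, 0.2015]
tool_rot: [0.635, 0.753, 0.132, 0.112]
contact_force: [0.3, -0.2, -0.9]
gripper_width: 0.0244
grip_force: 39.5
```

{"api": "apply_moves", "payload": {
  "deltas": [
    [0,0,0,0,0,0],
    [0,0,0,0,0,0],
    [0,0,0,0,0,0],
    [0,0,0,0,0,0],
    [0,0,0,0,0,0]
  ]
}}

```text
time: 49.75
eef_pos: [0.6023, 0.2119, 0.2029]
tool_rot: [0.638, 0.75, 0.133, 0.113]
contact_force: [0.4, -0.7, -0.1]
gripper_width: 0.0243
grip_force: 39.5
```

Run:
```python
from h import *
rackgo(.006)
```

```text
t 49.75 pos [0.6023 0.2119 0.2029] rot [0.6376 0.7504 0.1328 0.1125] F [ 0.4 -0.7 -0.1] w 0.0243 g 39.5
rack [0.001  0.0038 0.1198] [ 0.0009  0.0001 -0.0019]
```

{"api": "apply_moves", "payload": {
  "deltas": [
    [0.001,0.004,0.02,0,0,0],
    [0.001,0.004,0.05,0,0,0],
    [0.001,0.004,0.075,0,0,0],
    [0.001,0.004,0.095,0,0,0],
    [0.001,0.004,0.105,0,0,0]
  ]
}}

```text
time: 50.17
eef_pos: [0.6407, 0.2181, 0.1023]
tool_rot: [0.638, 0.751, 0.131, 0.112]
contact_force: [-0.1, -0.1, -0.4]
gripper_width: 0.0248
grip_force: 39.5
```

{"api": "apply_moves", "payload": {
  "deltas": [
    [0,0,0.005,0,0,0],
    [0,0,0.009,0,0,0],
    [0,0,0.013,0,0,0],
    [0,0,0.014,0,0,0],
    [0,0,0.014,0,0,0]
  ]
}}

```text
time: 50.58
eef_pos: [0.6464, 0.2199, 0.0932]
tool_rot: [0.637, 0.751, 0.133, 0.113]
contact_force: [0.2, 0.5, -0.9]
gripper_width: 0.0241
grip_force: 39.5
```

{"api": "apply_moves", "payload": {
  "deltas": [
    [0,0,0,0,0,0],
    [0,0,0,0,0,0],
    [0,0,0,0,0,0],
    [0,0,0,0,0,0],
    [0,0,0,0,0,0]
  ],
  "fingers": 0.4
}}

```text
time: 51.0
eef_pos: [0.6461, 0.2198, 0.0927]
tool_rot: [0.637, 0.751, 0.133, 0.113]
contact_force: [0.1, 0.9, 0.3]
gripper_width: 0.034
grip_force: 0.1
```

{"api": "apply_moves", "payload": {
  "deltas": [
    [0,0,-0.01,0,0,0],
    [0,0,-0.03,0,0,0],
    [0,0,-0.06,0,0,0],
    [0,0,-0.09,0,0,0],
    [0,0,-0.13,0,0,0]
  ]
}}

```text
time: 51.42
eef_pos: [0.6005, 0.2116, 0.2141]
tool_rot: [0.638, 0.751, 0.131, 0.112]
contact_force: [1.2, -0.5, 0.6]
gripper_width: 0.034
grip_force: 0.0
```

{"api": "apply_moves", "payload": {
  "deltas": [
    [0,0,0,0,0,0],
    [0,0,0,0,0,0],
    [0,0,0,0,0,0],
    [0,0,0,0,0,0],
    [0,0,0,0,0,0]
  ]
}}

```text
time: 51.83
eef_pos: [0.6014, 0.2117, 0.2129]
tool_rot: [0.638, 0.751, 0.132, 0.112]
contact_force: [1.6, -0.2, -0.3]
gripper_width: 0.0342
grip_force: 0.0
```

Run:
```python
from h import *
rackcells(); s=st(); y=np.radians(94.4); p=np.array(s["eef_pos"]); a=go(p,y); b=go([.4298,-.2136,.2],y,frm=a); go([.4298,-.2136,.032],y,frm=b)
```

```text
{0: 6, 10: 5, 20: 7, 30: 1, 50: 8, 60: 11, 70: 13, 80: 12, 90: 6}
t 51.88 pos [0.6014 0.2119 0.2129] rot [0.6376 0.7507 0.1317 0.1118] F [ 0.6 -0.6 -0.6] w 0.0339 g 0.0
delta [0. 0. 0.] rv [ 0.3472 -0.015   0.0849] rows 3.0
delta [-0.4111 -0.2038  0.0129] rv [0. 0. 0.] rows 12.0
delta [ 0.    -0.     0.168] rv [0. 0. 0.] rows 5.0
```

All four cells are in line. Now the handle.

{"api": "apply_moves", "payload": {
  "deltas": [
    [0,0,0,0.116,-0.005,0.028],
    [0,0,0,0.231,-0.01,0.057],
    [0,0,0,0.347,-0.015,0.085],
    [0,0,0,0.347,-0.015,0.085],
    [0,0,0,0.347,-0.015,0.085]
  ],
  "fingers": 0.32
}}

```text
time: 52.3
eef_pos: [0.603, 0.2124, 0.2125]
tool_rot: [0.68, 0.733, 0.001, -0.0]
contact_force: [0.1, 0.4, 0.5]
gripper_width: 0.027
grip_force: 0.0
```

{"api": "apply_moves", "payload": {
  "deltas": [
    [-0.028,-0.014,0,0,0,0],
    [-0.056,-0.028,0,0,0,0],
    [-0.084,-0.042,0,0,0,0],
    [-0.11,-0.055,0,0,0,0],
    [-0.137,-0.068,0,0,0,0]
  ]
}}

```text
time: 52.72
eef_pos: [0.5421, 0.07, 0.2133]
tool_rot: [0.678, 0.735, 0.0, 0.002]
contact_force: [-0.2, -0.7, 0.4]
gripper_width: 0.0269
grip_force: 0.0
```

{"api": "apply_moves", "payload": {
  "deltas": [
    [-0.028,-0.014,0,0,0,0],
    [-0.056,-0.028,0,0,0,0],
    [-0.084,-0.042,0,0,0,0],
    [-0.11,-0.055,0,0,0,0],
    [-0.137,-0.068,0,0,0,0]
  ]
}}

```text
time: 53.13
eef_pos: [0.4847, -0.0717, 0.2128]
tool_rot: [0.679, 0.735, -0.0, 0.002]
contact_force: [0.1, -0.3, 0.4]
gripper_width: 0.0274
grip_force: 0.0
```

{"api": "apply_moves", "payload": {
  "deltas": [
    [-0.028,-0.014,0,0,0,0],
    [-0.056,-0.028,0,0,0,0],
    [-0.084,-0.042,0,0,0,0],
    [-0.11,-0.055,0,0,0,0],
    [-0.137,-0.068,0,0,0,0]
  ]
}}

```text
time: 53.55
eef_pos: [0.4277, -0.2131, 0.2126]
tool_rot: [0.679, 0.734, -0.001, 0.001]
contact_force: [0.3, 0.5, -0.2]
gripper_width: 0.0271
grip_force: 0.0
```

{"api": "apply_moves", "payload": {
  "deltas": [
    [0,0,0,0,0,0],
    [0,0,0,0,0,0],
    [0,0,0,0,0,0],
    [0,0,0,0,0,0],
    [0,0,0,0,0,0]
  ]
}}

```text
time: 53.97
eef_pos: [0.4304, -0.2111, 0.2137]
tool_rot: [0.678, 0.735, 0.001, 0.001]
contact_force: [0.3, -0.4, -0.0]
gripper_width: 0.0275
grip_force: 0.0
```

Run:
```python
from h import *
st(); y=np.radians(94.4); go([.4298,-.2136,.032],y)
```

```text
t 53.97 pos [ 0.4304 -0.2111  0.2137] rot [0.678  0.735  0.0008 0.001 ] F [ 0.3 -0.4 -0. ] w 0.0275 g 0.0
delta [-0.0023 -0.0013  0.1817] rv [0.0025 0.0005 0.0038] rows 5.0
```

{"api": "apply_moves", "payload": {
  "deltas": [
    [-0.002,-0.001,0.03,0,0,0],
    [-0.002,-0.001,0.06,0,0,0],
    [-0.002,-0.001,0.09,0,0,0],
    [-0.002,-0.001,0.11,0,0,0],
    [-0.002,-0.001,0.13,0,0,0]
  ]
}}

```text
time: 54.38
eef_pos: [0.4297, -0.2134, 0.0823]
tool_rot: [0.678, 0.735, 0.001, 0.0]
contact_force: [-0.7, -0.2, 0.6]
gripper_width: 0.0273
grip_force: 0.0
```

{"api": "apply_moves", "payload": {
  "deltas": [
    [0,0,0.01,0,0,0],
    [0,0,0.02,0,0,0],
    [0,0,0.03,0,0,0],
    [0,0,0.04,0,0,0],
    [0,0,0.05,0,0,0]
  ]
}}

```text
time: 54.8
eef_pos: [0.4307, -0.2153, 0.0337]
tool_rot: [0.679, 0.734, 0.001, 0.002]
contact_force: [-0.2, 0.7, -0.4]
gripper_width: 0.0275
grip_force: 0.0
```

{"api": "apply_moves", "payload": {
  "deltas": [
    [0,0,0,0,0,0],
    [0,0,0,0,0,0],
    [0,0,0,0,0,0],
    [0,0,0,0,0,0],
    [0,0,0,0,0,0]
  ],
  "fingers": 0.0,
  "squeeze": 30
}}

```text
time: 55.22
eef_pos: [0.4287, -0.2148, 0.033]
tool_rot: [0.68, 0.734, 0.001, 0.0]
contact_force: [1.6, 0.8, -12.1]
gripper_width: 0.0098
grip_force: 29.1
```

{"api": "apply_moves", "payload": {
  "deltas": [
    [0,0.01,0,0,0,0],
    [0,0.025,0,0,0,0],
    [0,0.04,0,0,0,0],
    [0,0.055,0,0,0,0],
    [0,0.07,0,0,0,0]
  ]
}}

```text
time: 55.63
eef_pos: [0.4986, -0.2099, 0.033]
tool_rot: [0.68, 0.733, -0.0, -0.001]
contact_force: [-2.0, 0.1, -8.4]
gripper_width: 0.0097
grip_force: 29.5
```

{"api": "apply_moves", "payload": {
  "deltas": [
    [0,0.015,0,0,0,0],
    [0,0.03,0,0,0,0],
    [0,0.042,0,0,0,0],
    [0,0.05,0,0,0,0],
    [0,0.054,0,0,0,0]
  ]
}}

```text
time: 56.05
eef_pos: [0.5535, -0.206, 0.0331]
tool_rot: [0.68, 0.734, 0.0, 0.0]
contact_force: [-2.5, -1.0, -9.9]
gripper_width: 0.0097
grip_force: 29.8
```

{"api": "apply_moves", "payload": {
  "deltas": [
    [0,0.001,0,0,0,0],
    [0,0.002,0,0,0,0],
    [0,0.002,0,0,0,0],
    [0,0.002,0,0,0,0],
    [0,0.002,0,0,0,0]
  ]
}}

```text
time: 56.47
eef_pos: [0.5543, -0.206, 0.0332]
tool_rot: [0.68, 0.734, 0.001, 0.0]
contact_force: [0.6, -2.7, -18.4]
gripper_width: 0.0099
grip_force: 29.1
```

{"api": "apply_moves", "payload": {
  "deltas": [
    [0,0.001,0,0,0,0],
    [0,0.002,0,0,0,0],
    [0,0.003,0,0,0,0],
    [0,0.003,0,0,0,0],
    [0,0.003,0,0,0,0]
  ]
}}

```text
time: 56.88
eef_pos: [0.5574, -0.2058, 0.0333]
tool_rot: [0.68, 0.734, 0.0, 0.0]
contact_force: [-1.6, -3.4, -20.2]
gripper_width: 0.0095
grip_force: 29.0
```

{"api": "apply_moves", "payload": {
  "deltas": [
    [0,0.001,0,0,0,0],
    [0,0.002,0,0,0,0],
    [0,0.003,0,0,0,0],
    [0,0.003,0,0,0,0],
    [0,0.003,0,0,0,0]
  ]
}}

```text
time: 57.3
eef_pos: [0.5608, -0.2054, 0.0333]
tool_rot: [0.68, 0.734, 0.001, 0.0]
contact_force: [0.2, -4.0, -25.2]
gripper_width: 0.0097
grip_force: 28.9
```

{"api": "apply_moves", "payload": {
  "deltas": [
    [0,0.001,0,0,0,0],
    [0,0.002,0,0,0,0],
    [0,0.003,0,0,0,0],
    [0,0.003,0,0,0,0],
    [0,0.003,0,0,0,0]
  ]
}}

```text
time: 57.72
eef_pos: [0.5623, -0.2054, 0.0333]
tool_rot: [0.68, 0.734, -0.001, -0.001]
contact_force: [-3.3, -5.0, -22.6]
gripper_width: 0.0095
grip_force: 29.2
```

{"api": "apply_moves", "payload": {
  "deltas": [
    [0,0,0,0,0,0],
    [0,0,0,0,0,0],
    [0,0,0,0,0,0],
    [0,0,0,0,0,0],
    [0,0,0,0,0,0]
  ]
}}

```text
time: 58.13
eef_pos: [0.5623, -0.2053, 0.0333]
tool_rot: [0.68, 0.734, -0.001, -0.001]
contact_force: [-2.8, -5.1, -22.7]
gripper_width: 0.0099
grip_force: 29.2
```

{"api": "apply_moves", "payload": {
  "deltas": [
    [0,0.001,0,0,0,0],
    [0,0.002,0,0,0,0],
    [0,0.003,0,0,0,0],
    [0,0.004,0,0,0,0],
    [0,0.004,0,0,0,0]
  ]
}}

```text
time: 58.55
eef_pos: [0.5623, -0.2054, 0.0332]
tool_rot: [0.68, 0.733, -0.005, -0.004]
contact_force: [-12.1, -4.6, -14.2]
gripper_width: 0.0096
grip_force: 30.1
```

{"api": "apply_moves", "payload": {
  "deltas": [
    [0,-0.003,0,0,0,0],
    [0,-0.005,0,0,0,0],
    [0,-0.005,0,0,0,0],
    [0,-0.005,0,0,0,0],
    [0,-0.005,0,0,0,0]
  ],
  "fingers": 0.32
}}

```text
time: 58.97
eef_pos: [0.5674, -0.2035, 0.0375]
tool_rot: [0.679, 0.734, 0.004, 0.004]
contact_force: [-0.3, -0.4, -0.0]
gripper_width: 0.0274
grip_force: 0.0
```

{"api": "apply_moves", "payload": {
  "deltas": [
    [0,0,-0.03,0,0,0],
    [0,0,-0.07,0,0,0],
    [0,0,-0.11,0,0,0],
    [0,0,-0.15,0,0,0],
    [0,0,-0.18,0,0,0]
  ]
}}

```text
time: 59.38
eef_pos: [0.5657, -0.2036, 0.2193]
tool_rot: [0.679, 0.734, 0.003, 0.004]
contact_force: [0.4, -0.9, 0.8]
gripper_width: 0.0269
grip_force: 0.0
```

{"api": "apply_moves", "payload": {
  "deltas": [
    [0,-0.04,0,0,0,0],
    [0,-0.07,0,0,0,0],
    [0,-0.1,0,0,0,0],
    [0,-0.12,0,0,0,0],
    [0,-0.12,0,0,0,0]
  ]
}}

```text
time: 59.8
eef_pos: [0.4398, -0.2148, 0.2135]
tool_rot: [0.68, 0.733, -0.001, 0.0]
contact_force: [0.4, -0.3, -0.8]
gripper_width: 0.0273
grip_force: 0.0
```

{"api": "apply_moves", "payload": {
  "deltas": [
    [0.04,0,0,0,0,0],
    [0.08,0,0,0,0,0],
    [0.12,0,0,0,0,0],
    [0.16,0,0,0,0,0],
    [0.18,0,0,0,0,0]
  ]
}}

```text
time: 60.22
eef_pos: [0.4306, -0.0277, 0.215]
tool_rot: [0.676, 0.737, 0.002, 0.002]
contact_force: [0.1, 0.7, 0.0]
gripper_width: 0.0273
grip_force: 0.0
```

Run:
```python
from h import *
st(); im,W=cloud('top'); side,S=cloud('side'); rackcells()
m=(abs(W[...,2]-.077)<.012)&(abs(W[...,0]-.508)<.08)&(abs(W[...,1]-.416)<.08)
P=W[m]; print('tumbler',len(P),cv2.minAreaRect(P[:,:2].astype(np.float32)),np.median(P[:,2]))
def bar(I):
    hs=cv2.cvtColor(I,cv2.COLOR_BGR2HSV)[194:214,310:352]; v,u=np.nonzero((hs[...,1]>140)&(hs[...,2]>100)); b=v>9
    v,u=v[b]+194,u[b]+310; f=np.polyfit(u-331,v,1); p=ray('top',331,f[1],.05); return p
print('bar start',bar(cv2.imread('pics/top0.png')),'now',bar(im))
b=cv2.resize(side[85:185,235:335],(400,400),interpolation=cv2.INTER_CUBIC); a=cv2.resize(im[130:230,280:380],(400,400),interpolation=cv2.INTER_CUBIC)
cv2.imwrite('pics/fin.png',cv2.convertScaleAbs(np.hstack([a,b]),alpha=1.4))
```

```text
t 60.22 pos [ 0.4306 -0.0277  0.215 ] rot [0.6762 0.7367 0.0022 0.002 ] F [0.1 0.7 0. ] w 0.0273 g 0.0
{0: 7, 10: 8, 20: 2, 50: 2}
tumbler 113 ((0.5087910890579224, 0.41710737347602844), (0.06271396577358246, 0.05921032279729843), 65.87628173828125) 0.07676773844788531
bar start [ 0.55531146 -0.20089112  0.05      ] now [ 0.55949227 -0.20101015  0.05      ]
```

View pics/fin.png

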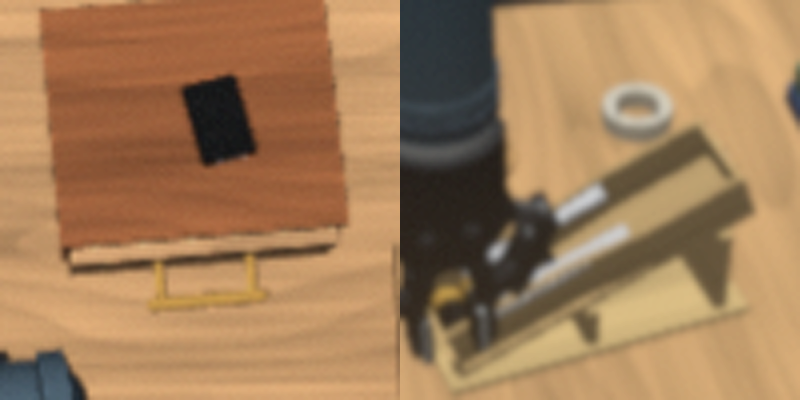

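The drawer is shut: it moved 4 mm past its start position and reached the stop. The arm hides the rack's lower end in the side view. I back the arm away, do one numeric rack check and hand in.

{"api": "apply_moves", "payload": {
  "deltas": [
    [-0.04,0,0,0,0,0],
    [-0.08,0,0,0,0,0],
    [-0.12,0,0,0,0,0],
    [-0.16,0,0,0,0,0],
    [-0.18,0,0,0,0,0]
  ]
}}

```text
time: 60.78
eef_pos: [0.4434, -0.222, 0.2137]
tool_rot: [0.683, 0.731, 0.001, 0.002]
contact_force: [0.9, -0.9, 0.4]
gripper_width: 0.0273
grip_force: 0.0
```

{"api": "apply_moves", "payload": {
  "deltas": [
    [0,0,0,0,0,0],
    [0,0,0,0,0,0],
    [0,0,0,0,0,0],
    [0,0,0,0,0,0],
    [0,0,0,0,0,0]
  ]
}}

```text
time: 61.2
eef_pos: [0.4436, -0.2123, 0.214]
tool_rot: [0.678, 0.735, 0.001, 0.001]
contact_force: [-0.0, 0.4, 0.2]
gripper_width: 0.0273
grip_force: 0.0
```

Run:
```python
from h import *
st(); rackcells()
```

```text
t 61.2 pos [ 0.4436 -0.2123  0.214 ] rot [0.6782 0.7349 0.0009 0.001 ] F [-0.   0.4  0.2] w 0.0273 g 0.0
{0: 6}
```

Run:
```python
from h import *
rackcells('top')
im,W=cloud('top'); k=np.load('rack.npz'); O=k['load']-.205*k['x']
L=(W-O)@np.c_[k['x'],np.cross(k['n'],k['x']),k['n']]
m=(abs(L[...,1])<.013)&(L[...,2]>-.03)&(L[...,2]<.06)
for a in np.arange(0,.22,.01):
    q=m&(abs(L[...,0]-a)<.005); print(int(a*1000),np.nanmedian(L[...,2][q]).round(3),im[q].mean(0).round(),end=' | ')
```

```text
{0: 31, 10: 36, 20: 18, 30: 23, 40: 21, 50: 22, 60: 27, 70: 22, 80: 20, 90: 22}
0 0.028 [31. 45. 55.] | 10 0.025 [16. 18. 21.] | 20 0.022 [11. 15. 17.] | 30 0.026 [13. 15. 17.] | 40 0.024 [18. 23. 25.] | 50 0.023 [10. 13. 16.] | 60 0.028 [16. 19. 21.] | 70 0.022 [13. 15. 17.] | 80 0.026 [14. 21. 25.] | 90 0.026 [22. 31. 37.] | 100 0.006 [56. 78. 94.] | 110 0.003 [ 76. 109. 132.] | 120 0.004 [ 78. 110. 132.] | 130 0.003 [ 76. 108. 131.] | 140 0.002 [ 75. 108. 131.] | 150 0.002 [ 76. 108. 131.] | 160 0.002 [ 74. 107. 131.] | 170 0.002 [ 74. 107. 130.] | 180 0.003 [ 75. 107. 131.] | 190 0.002 [ 74. 107. 130.] | 200 0.004 [ 74. 107. 131.] | 210 0.0 [ 74. 107. 131.] |
```

Four cells fill the channel from 0 to about 104 mm, each lying at full diameter on the floor.

```bash
python3 -c "
from bench import *
print(sign_off())"
```

```text
the job is handed in; nothing more can be done
None
```

The job is handed in, at about 61 s on the robot's clock: the tumbler stands on the coaster, the two old and then two new cells are in line in the rack, and the drawer is pushed to its stop with the USB stick and coin left inside; the judging result was not shown to me.

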